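# Unload bag handles from an injection mould and cover it

## Task

Unload the injection mould: turn its ejector handle a quarter turn clockwise to its stop so that the pins push the brown bag handles up, then lift every one of them out and lay it flat on the floor of the grey tray, none on top of another. When all are in the tray, turn the ejector handle right back to its stop so that the pins go down, and lay the translucent cover plate centred and square on the mould's top face so that no cavity is left open to lint. Leave the other things on the bench where they are.

Things in the scene. Friction and masses are not known exactly. Their poses are not given: they have to be found in the camera images.
- mould: Open lower half of an aluminium injection mould, fixed to the bench. Origin: middle of its underside, z up. The cavity plate is 150 mm (its x) by 340 mm (its y), its flat top 60 mm up. On a clamp plate 170 x 360 mm. A grey cam box (95 x 110 mm, 56 mm high) with the ejector handle on it is joined to its +x side.
- mould_top (a point): Centre of the mould's top face. Five U-shaped cavities, 103 x 47 mm, 15 mm deep, in a row along the mould's y, centres at y -112, -56, 0, 56, 112 mm, x 0; all lie within x +-52, y +-136 mm. Each U's bar lies along x, 15 mm to the -y side of the cavity's centre, its legs point to +y round a core flush with the top. Some may be empty.
- eject_handle (a joint): Angle of the ejector handle: 0 = moulding (bar along the mould's y, pins down), 1.571 = eject (bar along its x, pins up), a stop at each end; grows clockwise seen from above. Sprung over-centre detent: takes about 0.2 N m; let go beyond about 1.0 it snaps on to eject, below about 0.55 back to moulding.
- ejector (a joint): Lift of the ejector pins in m (0 to 0.012), driven by the ejector handle. Four pins in each cavity push the bag handles up: with the pins down they lie 1 mm below the mould's top face and cannot be gripped; with the pins up they stand about 10 mm proud of it, 3 mm still in the cavity.
- handle_grip (a point): Middle of the ejector handle's black bar, on its vertical turning axis, 87 mm above the bench and 120 mm to +x of the mould's origin. The bar is 88 mm long, 16 mm wide, 26 mm high (74 to 100 mm above the bench), 18 mm clear of the cam box; grip it across its width.
- tray: Grey open tray, loose, 140 mm (its x) by 310 mm (its y) outside, 130 x 300 mm inside, walls 5 mm thick and 22 mm high, floor 5 mm thick, 0.6 kg. Origin: middle of its underside, z up.
- cover: Translucent acrylic cover plate of the mould, loose, 136 mm (its x) by 300 mm (its y) by 4 mm, 0.25 kg. Origin: middle of its underside, z up. On it a black pull bar, 90 mm long along its y, 14 mm wide, 24 to 40 mm above the underside, over the middle, on two posts.
- cutter: rotary cutter with yellow handle, 155 x 52 x 23 mm, lying in front of the mould; origin at its underside, mid length. Not part of the job: leave where it is
- ruler: acrylic quilting ruler with red lines, 300 x 65 x 3 mm, flat behind the mould; origin at the middle of its underside. Not part of the job: leave where it is
- thread_cone: cone of cream thread, 60 mm across, 100 mm tall; origin at the middle of its foot. Not part of the job: leave where it is
- pin_tin: round steel pin tin, 70 mm across, 35 mm tall; origin at the middle of its foot. Not part of the job: leave where it is
- pattern_weight: dark steel disc, 64 mm across, 20 mm tall; origin at the middle of its foot. Not part of the job: leave where it is
- glue: white glue bottle, 48 mm across, 110 mm tall; origin at the middle of its foot. Not part of the job: leave where it is
- part0: Brown moulded plastic bag handle, a flat U 100 x 44 mm and 14 mm thick, bar and legs 14 mm wide, about 35 g; starts in a cavity of the mould (may be absent). Origin: middle of the bar, mid thickness; x along the bar, y from the bar towards the legs, whose ends lie at y = 37 mm; z across the thickness (both faces alike)
- part1: Brown moulded plastic bag handle, a flat U 100 x 44 mm and 14 mm thick, bar and legs 14 mm wide, about 35 g; starts in a cavity of the mould (may be absent). Origin: middle of the bar, mid thickness; x along the bar, y from the bar towards the legs, whose ends lie at y = 37 mm; z across the thickness (both faces alike)
- part2: Brown moulded plastic bag handle, a flat U 100 x 44 mm and 14 mm thick, bar and legs 14 mm wide, about 35 g; starts in a cavity of the mould (may be absent). Origin: middle of the bar, mid thickness; x along the bar, y from the bar towards the legs, whose ends lie at y = 37 mm; z across the thickness (both faces alike)
- part3: Brown moulded plastic bag handle, a flat U 100 x 44 mm and 14 mm thick, bar and legs 14 mm wide, about 35 g; starts in a cavity of the mould (may be absent). Origin: middle of the bar, mid thickness; x along the bar, y from the bar towards the legs, whose ends lie at y = 37 mm; z across the thickness (both faces alike)
- part4: Brown moulded plastic bag handle, a flat U 100 x 44 mm and 14 mm thick, bar and legs 14 mm wide, about 35 g; starts in a cavity of the mould (may be absent). Origin: middle of the bar, mid thickness; x along the bar, y from the bar towards the legs, whose ends lie at y = 37 mm; z across the thickness (both faces alike)
There are look-alikes about, which are no part of the job. What is shaped like the part4 but purple is not meant.

How it is judged:
By the outcome, as a careful person would: the job done as asked, in the order asked, and still so for the second after the job is handed in, with the robot touching nothing.
Of part0, part1, part2, part3, part4 only 3 to 5 are there at a start; the rules pass over those that are not, and their reading is None.
At some moment in a run one of part0, part1, part2, part3, part4, tray, cover may be knocked a few centimetres aside while the robot is not near it.
Once in a run the grip may slacken for a moment while it holds something.
It also fails if it takes over 210 s, if anything falls off the work surface, if the arm or the gripper's body presses on something with over 40 N, if the wrist force passes 120 N, or if a joint passes its speed limit or range.

## Robot

A 6-joint arm with a two-finger parallel gripper is mounted at the origin on the work surface. World frame = base frame: x ahead of the robot, y to its left, z up, the work surface at z = 0. Lengths are in m, angles in rad, forces in N, time in s.
With the tool pointing down it reaches from about 0.35 to 0.975 m from the base axis. Payload 4.9 kg.
Tool frame: the origin (TCP) lies at the very end of the fingers, on their centre line; the grasp point (between the pads) lies 19 mm behind it; z points along the fingers, y is the line along which they close (so a half turn about z gives the same grasp; the last joint's range is limited). The gripper opens to 85 mm and grips with 20 to 120 N. Pads are 22 mm wide; open, the fingers measure 114 mm over their backs; the gripper's body (76 mm by 85 mm) begins 54 mm behind the grasp point. The pads swing forward as they close: fully open they stand 13 mm farther back than shut.
Start: joints at [1.056, 0.053, 1.613, -0, 1.476, -0.119], TCP at [0.241, 0.577, 0.195] pointing down, gripper open.
Joint ranges: [-3.01, 3.01], [-1.01, 2.22], [0.06, 2.58], [-1.02, 4.17], [0.09, 2.62], [-3.14, 3.14]. Speed limits (rad/s): [2.57, 2.57, 3.14, 3.14, 3.14, 3.14].

## Interface

Orientations are given as a unit quaternion [w, x, y, z].
In Python, from plant import monitor, vision, manip gives the robot as it stands. The module is installed in compiled form; this text tells all that it offers.
- The arm moves only by the tool arm_command, never from a script. Its argument "rows" is a list of rows, each a list of 3 entries, a list of its own where there are three numbers: the finger opening in mm, from 0 to 85.4, then the shift along the world's x, y, z in units of 30 cm (1.0 is 30 cm), then the turn, a rotation vector about the world's x, y, z in units of pi/2 rad (1.0 is pi/2 rad). In form: [[claw, [x, y, z], [wx, wy, wz]], ...]. A call has 1 to 12 rows; each row is the pose to reach, as a shift and turn from the pose commanded when the call began; what a row does not reach only later rows make up. A row lasts 1/12 s, in which the tool goes at most 41.7 mm and 7.16 degrees, less where a joint would pass 70% of its speed; a pose out of reach is approached as far as the arm can. A call with a number of a shift or a turn outside -1 to 1 is refused whole. A call with a gripper value outside its range is refused whole. The fingers move at their own pace and stop on an object; the grip force is fixed at half the most. Time passes only in rows, so rows that repeat a pose let the fingers close. It gives the time, the measured TCP pose, the force, the opening and the grip force at its end, in the units of the state.
- monitor.state(): the state, without advancing time (a new reading comes with each control period).
- vision.grab_frame(name): name is "side" or "top" or "wrist"; returns a dict with "color" (480x640x3 uint8, red, green, blue), "z_map" (480x640 float32, m along the optical axis (not along the pixel's ray), 0 where there is no reading), "mtx" (3x3 intrinsics, pixels), "R" (3x3) and "t" (3): a world point X has camera coordinates R X + t. Camera axes: x right, y down, z forward; pixel columns grow to the right and rows downward; lengths in m; the calibration is good to about 2 mm. A picture is of the moment at which its call begins.
- manip.job_done(): hands the job in; it is judged then, once.
The state is a dict: "time": time; "joint_pos": joint angles; "joint_vel": joint speeds; "joint_efforts": joint torques, N m; "tool_pos": TCP position; "tool_rot": TCP orientation; "contact_force": force on the tool from outside, world axes, zero at the start; "ft_torque": the same for the moment, N m; "gripper_width": opening from 0.0 (shut) to 1.0 (fully open); "grasp_force": force on a finger pad.
Only numpy, scipy, OpenCV 4.12 (cv2) and the standard library are available. Lean on these libraries where they do the work, as an engineer would, in place of code of your own. Each camera call takes 0.05 s, during which the arm holds its last target. There are 200 camera calls.

## Working session

There is one attempt and no reset: what is moved stays moved. The work goes in short steps, Python scripts to look and compute and a tool call to move; the robot and the scene stay as the last step left them, time stands still between calls to the robot, and variables do not carry over. Pictures are saved under pics/ and viewed, at most 14 in all, crops included, and the job is handed in when it is done.

Besides the shell and the picture viewer there is one more tool, called as name([rows], argument=value, ...), one row to a line, values as JSON. arm_command: Moves the arm, as the interface text tells. Shifts and turns lie within -1 to 1; 1 stands for 30 cm of shift or pi/2 rad of turn. Its arguments: {"type":"object","properties":{"rows":{"type":"array"}},"required":["rows"]}

```bash
mkdir -p pics; ls; cat > h.py <<'E'
import numpy as np, cv2
from plant import monitor, vision, manip
def grab(n,save=None):
    f=vision.grab_frame(n)
    if save: cv2.imwrite('pics/'+save,f['color'][:,:,::-1])
    return f
def world(f):
    K=f['mtx'];z=f['z_map'];v,u=np.mgrid[:480,:640]
    c=np.stack([(u-K[0,2])/K[0,0]*z,(v-K[1,2])/K[1,1]*z,z],-1)
    return (c-f['t'])@f['R']
def proj(f,X):
    c=np.atleast_2d(X)@f['R'].T+f['t'];p=c@f['mtx'].T;return p[:,:2]/p[:,2:]
E
python3 - <<'E'
from h import *
for n in('top','side'):
    f=grab(n,n+'0.png');np.savez(n+'0.npz',**f)
    print(n,f['mtx'].round(1).tolist(),f['R'].round(3).tolist(),f['t'].round(3).tolist())
s=monitor.state();print({k:np.round(v,3).tolist() for k,v in s.items()})
E
```

```text
pics
top [[476.0, 0.0, 320.8], [0.0, 476.0, 241.6], [0.0, 0.0, 1.0]] [[-0.011, -1.0, -0.009], [-0.986, 0.012, -0.167], [0.167, 0.007, -0.986]] [0.102, 0.572, 1.111]
side [[610.2, 0.0, 324.1], [0.0, 610.2, 244.0], [0.0, 0.0, 1.0]] [[-0.886, -0.463, -0.001], [-0.355, 0.68, -0.641], [0.298, -0.568, -0.767]] [0.562, 0.187, 1.289]
{'time': 0.1, 'joint_pos': [1.056, 0.053, 1.614, -0.0, 1.476, -0.119], 'joint_vel': [-0.001, -0.002, -0.002, -0.002, -0.0, -0.001], 'joint_efforts': [0.0, -39.491, -37.136, -0.0, 0.004, 0.0], 'tool_pos': [0.241, 0.576, 0.194], 'tool_rot': [-0.0, 0.197, 0.98, -0.001], 'contact_force': [0.129, -0.568, -0.03], 'ft_torque': [-0.048, 0.003, -0.058], 'grasp_force': 0.0, 'gripper_width': 1.0}
```

View pics/top0.png

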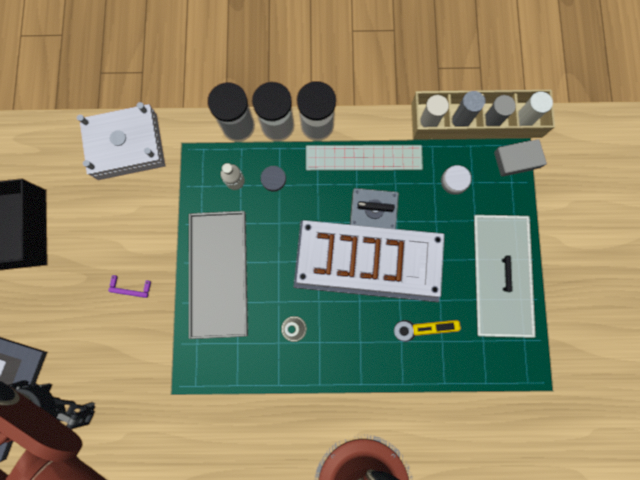

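View pics/side0.png

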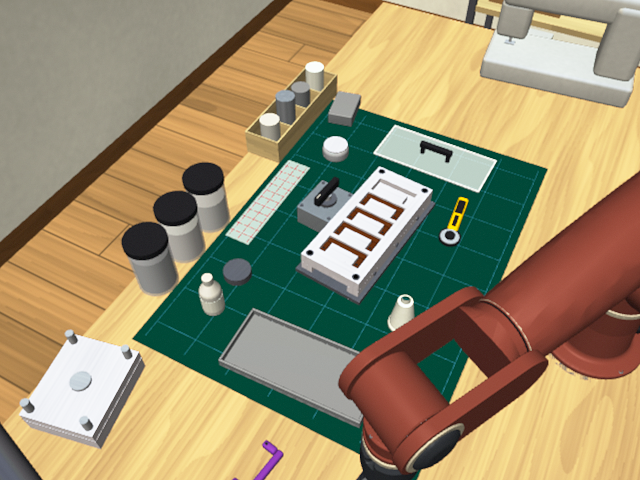

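Top view: mould at (370,260) with four brown bag handles at (323,255), (347,256), (370,258), (394,260) and an empty cavity at (420,262). The ejector bar is at (376,207), the tray at (218,275) and the cover at (505,275). The U-shaped candidates are the four brown ones in the cavities and a purple one at (130,287); the brown ones fit the description, and the purple one is the look-alike.

```bash
cat >> h.py <<'E'
def rect(P):
    (c,wh,a)=cv2.minAreaRect(P[:,:2].astype(np.float32)*1000)
    w,h=wh
    if w>h: a+=90; w,h=h,w      # a = direction of short side (mould/tray/cover x), deg
    a=(a+90)%180-90
    return np.round(c,1),np.round([w,h],1),round(a,2)
def biggest(m):
    m=cv2.morphologyEx(m.astype(np.uint8),cv2.MORPH_OPEN,np.ones((2,2)))
    n,l,s,_=cv2.connectedComponentsWithStats(m)
    return l==1+np.argmax(s[1:,4])
def brown(c):
    h=cv2.cvtColor(c,cv2.COLOR_RGB2HSV).astype(int)
    return (h[...,0]>=4)&(h[...,0]<=17)&(h[...,1]>130)&(h[...,2]>50)&(h[...,2]<200)
E
python3 - <<'E'
from h import *
for n in('top','side'):
    f=dict(np.load(n+'0.npz'));W=world(f);c=f['color'].astype(int)
    z=W[...,2]; box=lambda a,b,cc,d:(W[...,0]>a)&(W[...,0]<b)&(W[...,1]>cc)&(W[...,1]<d)
    # mould top
    p=W[240,315] if n=='top' else W[200,360]
    print(n,p)
    if n=='top':
        for nm,(v,u) in dict(mould=(262,335),cav=(262,420),part=(255,331),handle=(207,376),cam=(222,360),tray=(275,218),traywall=(275,191),cover=(300,490),pull=(275,507),cone=(328,293),tin=(180,457),cutter=(328,440),glue=(172,230),weight=(178,273)).items(): print(nm,W[v,u].round(4))
    for nm,m in dict(mould=box(.3,.8,-.25,.25)&(z>.054)&(z<.068)).items():
        m=biggest(m);print(nm,rect(W[m]),np.median(z[m]))
    b=brown(f['color'])&(z>.05)&(z<.08)&box(.3,.8,-.3,.3)
    k,l,s,ce=cv2.connectedComponentsWithStats(b.astype(np.uint8))
    for i in range(1,k):
        if s[i,4]>30: P=W[l==i];print(' part',rect(P),np.median(P[:,2]).round(4),s[i,4])
E
```

```text
top [0.57532293 0.10873388 0.05753275]
mould [0.521  0.0612 0.0587]
cav [ 0.5203 -0.1451  0.0442]
part [0.538  0.0706 0.0593]
handle [ 0.645  -0.0364  0.0999]
cam [ 0.618  -0.001   0.0594]
tray [0.4981 0.3527 0.0087]
traywall [0.4981 0.4182 0.0162]
cover [ 0.4286 -0.3212  0.0054]
pull [ 0.4865 -0.3538  0.0418]
cone [ 0.3657  0.1661 -0.0012]
tin [ 0.7273 -0.2487  0.037 ]
cutter [ 0.3621 -0.1908  0.0206]
glue [0.7334 0.3084 0.1063]
weight [0.7434 0.2153 0.0224]
mould (array([553.9, -27.4]), array([294.8, 384. ]), 12.11) 0.06065973882847768
 part (array([542.2,  87.5]), array([36.2, 95.1]), 84.02) 0.0605 192
 part (array([536.3,  31.2]), array([35.9, 95.4]), 82.88) 0.0602 192
 part (array([530.1, -23.7]), array([37.2, 95.7]), 83.67) 0.0602 208
 part (array([523.6, -79.7]), array([38.5, 93.8]), 84.39) 0.0602 224
side [ 0.57540505 -0.07367082  0.05980434]
mould (array([458.2, 347.4]), array([ 299.6, 1135.4]), 13.51) 0.059231613976238086
 part (array([523.1, -80.9]), array([42.3, 99.2]), 83.15) 0.0588 182
 part (array([529.6, -25.3]), array([ 39.6, 100.8]), 83.49) 0.0586 194
 part (array([536. ,  30.9]), array([41.4, 98.7]), 86.06) 0.0585 203
 part (array([541.4,  85.9]), array([ 42.5, 100.4]), 83.39) 0.0586 229
```

arm_command([
  [85, [0.5, -1, 0.5], [0, 0, -0.818]],
  [85, [0.5, -1, 0.5], [0, 0, -0.818]],
  [85, [0.5, -1, 0.5], [0, 0, -0.818]],
  [85, [0.5, -1, 0.5], [0, 0, -0.818]],
  [85, [0.5, -1, 0.5], [0, 0, -0.818]],
  [85, [0.5, -1, 0.5], [0, 0, -0.818]],
  [85, [0.5, -1, 0.5], [0, 0, -0.818]],
  [85, [0.5, -1, 0.5], [0, 0, -0.818]],
  [85, [0.5, -1, 0.5], [0, 0, -0.818]],
  [85, [0.5, -1, 0.5], [0, 0, -0.818]],
  [85, [0.5, -1, 0.5], [0, 0, -0.818]],
  [85, [0.5, -1, 0.5], [0, 0, -0.818]],
])

```text
time: 1.1
tool_pos: [0.3912, 0.276, 0.3448]
tool_rot: [-0.0, 0.746, 0.666, -0.0]
contact_force: [0.0, -0.2, 0.2]
gripper_width: 0.997
grasp_force: 0.0
```

arm_command([
  [85, [0.46, -1, 0], [0, 0, 0]],
  [85, [0.46, -1, 0], [0, 0, 0]],
  [85, [0.46, -1, 0], [0, 0, 0]],
  [85, [0.46, -1, 0], [0, 0, 0]],
  [85, [0.46, -1, 0], [0, 0, 0]],
  [85, [0.46, -1, 0], [0, 0, 0]],
  [85, [0.46, -1, 0], [0, 0, 0]],
  [85, [0.46, -1, 0], [0, 0, 0]],
  [85, [0.46, -1, 0], [0, 0, 0]],
  [85, [0.46, -1, 0], [0, 0, 0]],
  [85, [0.46, -1, 0], [0, 0, 0]],
])

```text
time: 2.02
tool_pos: [0.5287, -0.0229, 0.3442]
tool_rot: [-0.001, 0.745, 0.668, -0.0]
contact_force: [0.0, 0.6, 0.1]
gripper_width: 0.996
grasp_force: 0.0
```

```bash
python3 - <<'E'
from h import *
f=grab('wrist','w1.png');np.savez('w1.npz',**f)
print((-f['R'].T@f['t']).round(4),f['R'].round(3).tolist(),f['mtx'].round(1).tolist())
s=monitor.state();print(s['time'],s['tool_pos'],s['tool_rot'],s['contact_force'])
E
```

```text
[0.5367 0.0508 0.5229] [[0.994, -0.109, -0.001], [-0.104, -0.952, 0.287], [-0.032, -0.285, -0.958]] [[413.8, 0.0, 322.4], [0.0, 413.8, 242.7], [0.0, 0.0, 1.0]]
2.0667 [ 0.52868651 -0.02236735  0.34463024] [-3.45228410e-04  7.44264494e-01  6.67884900e-01 -6.30994879e-05] [-0.61241216  0.210731    0.33943999]
```

View pics/w1.png

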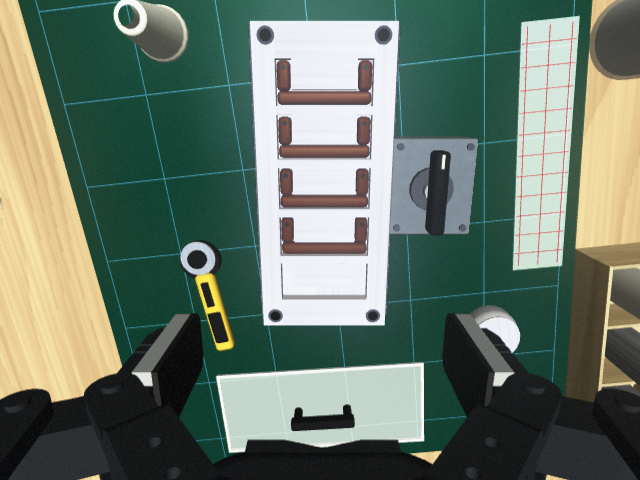

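Wrist view: four brown handles at (324,97), (324,150), (324,200), (325,248), and the empty cavity at (324,280). The ejector bar is at (438,192) and the cover pull at (322,417). Next I measure mould, bar and cover.

```bash
python3 - <<'E'
from h import *
f=dict(np.load('w1.npz'));W=world(f);z=W[...,2];v,u=np.mgrid[:480,:640]
hsv=cv2.cvtColor(f['color'],cv2.COLOR_RGB2HSV)
m=(u>235)&(u<405)&(v>10)&(v<335)&(z>.052)&(z<.068)&((W[...,0]-.53)+(W[...,1]+.024)*-.11<.085)
m=biggest(m);print('mould',rect(W[m]),np.median(z[m]))
m=biggest((u>405)&(u<475)&(v>140)&(v<245)&(z>.085)&(z<.115));print('bar',rect(W[m]),np.median(z[m]))
def parts(f,W):
    z=W[...,2]
    b=brown(f['color'])&(z>.045)&(z<.09)
    k,l,s,ce=cv2.connectedComponentsWithStats(b.astype(np.uint8))
    for i in range(1,k):
        if s[i,4]>100: P=W[l==i];print(' part',rect(P),np.median(P[:,2]).round(4),s[i,4])
parts(f,W)
m=biggest((v>355)&(u>210)&(u<430)&(hsv[...,2]>190)&(z>-.01)&(z<.015));print('cover?',rect(W[m]))
f=dict(np.load('top0.npz'));W=world(f);z=W[...,2];c=f['color'].astype(int)
hsv=cv2.cvtColor(f['color'],cv2.COLOR_RGB2HSV);v,u=np.mgrid[:480,:640]
m=biggest((u>465)&(u<545)&(v>205)&(v<345)&(hsv[...,1]<60));print('cover',rect(W[m]),np.median(z[m]))
m=biggest((u>490)&(u<525)&(v>245)&(v<300)&(hsv[...,2]<50)&(z>.03));print('pull',rect(W[m]),np.median(z[m]))
m=biggest((u>180)&(u<255)&(v>200)&(v<350)&(hsv[...,1]<60));print('tray',rect(W[m]),np.median(z[m]))
f=dict(np.load('side0.npz'));W=world(f);z=W[...,2];hsv=cv2.cvtColor(f['color'],cv2.COLOR_RGB2HSV)
m=biggest((u>405)&(u<460)&(v>130)&(v<170)&(hsv[...,2]<50)&(z>.03));print('pull side',rect(W[m]),np.median(z[m]))
m=biggest((u>310)&(u<342)&(v>175)&(v<210)&(z>.085));print('bar side',rect(W[m]),np.median(z[m]))
E
```

```text
mould (array([538. , -37.3]), array([175.3, 384.1]), -7.52) 0.05922196874872385
bar (array([632.4,  -9.8]), array([ 75.7, 213.4]), 38.16) 0.09887171168291888
cover? (array([ 498.2, -191.6]), array([301.5, 487.2]), -1.95)
cover (array([ 496.4, -177. ]), array([304.5, 517.6]), -2.22) 0.0053368326007865435
pull (array([ 489.2, -358. ]), array([14.5, 82.6]), 87.07) 0.0412173261704109
tray (array([502.8, 259.3]), array([312.8, 333.6]), 2.66) 0.007032917948929139
pull side (array([315.1, 239.2]), array([  83.2, 1276.5]), 15.94) 0.03736441738527746
bar side (array([452.8, 360.4]), array([  56.7, 1144.8]), 25.61) 0.09620057053007655
```

```bash
python3 - <<'E'
s=open('h.py').read()
s=s.replace("    m=cv2.morphologyEx(m.astype(np.uint8),cv2.MORPH_OPEN,np.ones((2,2)))\n","    m=m.astype(np.uint8)\n")
s=s.replace("    a=(a+90)%180-90\n","    a=(a+90)%180-90\n",1).replace("def rect(P):\n","def rect(P):\n    d=np.abs(P[:,:2]-np.median(P[:,:2],0)).max(1);P=P[d<.25]\n")
s+='''
def parts(f,W,zl=.045,zh=.09):
    z=W[...,2];h=cv2.cvtColor(f['color'],cv2.COLOR_RGB2HSV).astype(int)
    b=((h[...,0]<=14)|(h[...,0]>174))&(h[...,1]>85)&(h[...,2]>30)&(h[...,2]<170)&(z>zl)&(z<zh)
    k,l,s,ce=cv2.connectedComponentsWithStats(b.astype(np.uint8))
    for i in range(1,k):
        if s[i,4]>100: P=W[l==i];print(' part',ce[i].round(),rect(P),np.median(P[:,2]).round(4),s[i,4])
'''
open('h.py','w').write(s)
E
cat > m.py <<'E'
from h import *
f=dict(np.load('w1.npz'));W=world(f);z=W[...,2];v,u=np.mgrid[:480,:640]
hsv=cv2.cvtColor(f['color'],cv2.COLOR_RGB2HSV)
m=biggest((u>235)&(u<405)&(v>10)&(v<335)&(z>.052)&(z<.068)&(hsv[...,2]>150)&(hsv[...,1]<40));print('mould',rect(W[m]),np.median(z[m]))
m=biggest((u>405)&(u<475)&(v>140)&(v<245)&(z>.092)&(z<.115));print('bar',rect(W[m]),np.median(z[m]))
parts(f,W)
f=dict(np.load('top0.npz'));W=world(f);z=W[...,2]
hsv=cv2.cvtColor(f['color'],cv2.COLOR_RGB2HSV)
m=biggest((u>465)&(u<545)&(v>205)&(v<345)&(hsv[...,1]<60)&(z>-.01)&(z<.05));print('cover',rect(W[m]),np.median(z[m]))
m=biggest((u>490)&(u<525)&(v>245)&(v<300)&(hsv[...,2]<60)&(z>.034)&(z<.06));print('pull',rect(W[m]),np.median(z[m]))
m=biggest((u>180)&(u<255)&(v>200)&(v<350)&(hsv[...,1]<60)&(z>-.01)&(z<.05));print('tray',rect(W[m]),np.median(z[m]))
f=dict(np.load('side0.npz'));W=world(f);z=W[...,2];hsv=cv2.cvtColor(f['color'],cv2.COLOR_RGB2HSV)
m=biggest((u>405)&(u<460)&(v>130)&(v<170)&(hsv[...,2]<60)&(z>.03));print('pull side',rect(W[m]),np.median(z[m]))
m=biggest((u>310)&(u<342)&(v>175)&(v<210)&(z>.092));print('bar side',rect(W[m]),np.median(z[m]))
E
python3 m.py
```

```text
mould (array([538.7, -24.9]), array([168.5, 339.8]), -6.23) 0.05945655095673598
bar (array([648.9, -36.1]), array([16.5, 86.7]), -6.15) 0.09903664238405957
 part [283.  75.] (array([500.3,  99.9]), array([ 8. , 23.7]), -3.88) 0.0585 132
 part [320.  96.] (array([539.9,  73.8]), array([ 8.1, 94.4]), 83.81) 0.0584 522
 part [285. 131.] (array([494.1,  44.3]), array([ 7.7, 24.1]), -7.87) 0.0583 113
 part [322. 150.] (array([534.4,  18. ]), array([ 8.7, 94.5]), 83.6) 0.0584 525
 part [320. 200.] (array([527.8, -37.3]), array([ 8.5, 94.4]), 84.32) 0.0584 496
 part [287. 232.] (array([481. , -69.4]), array([ 8.4, 18.2]), -7.71) 0.0584 101
 part [318. 247.] (array([521.7, -92.9]), array([ 9.1, 95.3]), 84.52) 0.0584 439
cover (array([ 492.4, -361.2]), array([145.5, 306.1]), 88.08) 0.00532943370572135
pull (array([ 491.8, -357.5]), array([13.9, 83.2]), 87.59) 0.041032283641713546
tray (array([503.8, 352.5]), array([140. , 317.7]), -88.06) 0.0071858102864551365
pull side (array([ 487.9, -359.1]), array([24.6, 87.6]), 85.9) 0.03818797401843802
bar side (array([644.9, -35. ]), array([18.9, 87.9]), -5.5) 0.0989944182882557
```

arm_command([
  [50, [0.4, -0.046, -0.3], [0, 0, 0]],
  [50, [0.4, -0.046, -0.3], [0, 0, 0]],
  [50, [0.4, -0.046, -0.3], [0, 0, 0]],
  [50, [0.4, -0.046, -0.3], [0, 0, 0]],
  [50, [0.4, -0.046, -0.55], [0, 0, 0]],
  [50, [0.4, -0.046, -0.7], [0, 0, 0]],
  [50, [0.4, -0.046, -0.8], [0, 0, 0]],
  [50, [0.4, -0.046, -0.85], [0, 0, 0]],
  [50, [0.4, -0.046, -0.88], [0, 0, 0]],
  [50, [0.4, -0.046, -0.91], [0, 0, 0]],
  [50, [0.4, -0.046, -0.91], [0, 0, 0]],
  [50, [0.4, -0.046, -0.91], [0, 0, 0]],
])

```text
time: 3.07
tool_pos: [0.6507, -0.0368, 0.0749]
tool_rot: [0.002, 0.745, 0.668, 0.001]
contact_force: [0.5, -1.1, 1.8]
gripper_width: 0.588
grasp_force: 0.0
```

arm_command([
  [0, [0, 0, 0], [0, 0, 0]],
  [0, [0, 0, 0], [0, 0, 0]],
  [0, [0, 0, 0], [0, 0, 0]],
  [0, [0, 0, 0], [0, 0, 0]],
  [0, [0, 0, 0], [0, 0, 0]],
  [0, [0, 0, 0], [0, 0, 0]],
])

```text
time: 3.57
tool_pos: [0.649, -0.0372, 0.0722]
tool_rot: [0.0, 0.745, 0.667, 0.0]
contact_force: [0.3, 0.1, 0.2]
gripper_width: 0.003
grasp_force: 0.0
```

```bash
python3 - <<'E'
from h import *
a=grab('wrist')['color'];b=grab('side')['color'][100:340,200:520]
im=np.vstack([cv2.resize(a,(400,300)),cv2.resize(b,(400,300))]);cv2.imwrite('pics/c1.png',im[:,:,::-1])
s=monitor.state();print(s['gripper_width'],s['grasp_force'])
E
```

```text
-0.005315837243088741 0.0
```

View pics/c1.png

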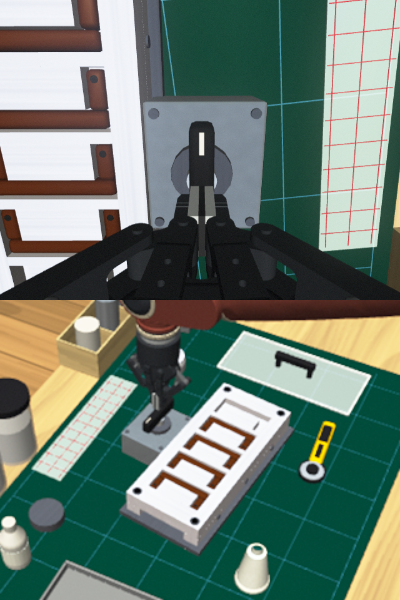

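```bash
python3 - <<'E'
from h import *
f=grab('wrist');W=world(f);s=monitor.state();T=s['tool_pos'];print(T,s['gripper_width'],s['grasp_force'],s['tool_rot'])
yd=np.array([.108,.994,0]);B=np.array([.649,-.0365,.1])
print(proj(f,[B,B+.044*yd,B-.044*yd,T,T+[0,0,.019]]).round())
cv2.imwrite('pics/c2.png',cv2.resize(f['color'][150:420,200:450],None,fx=2,fy=2)[:,:,::-1])
E
```

```text
[ 0.64888471 -0.03713135  0.07184082] 1.1218342152906204e-05 0.0 [-7.90850170e-05  7.44903607e-01  6.67172099e-01 -2.61660905e-05]
[[323. 311.]
 [323. 202.]
 [323. 404.]
 [323. 285.]
 [323. 303.]]
```

View pics/c2.png

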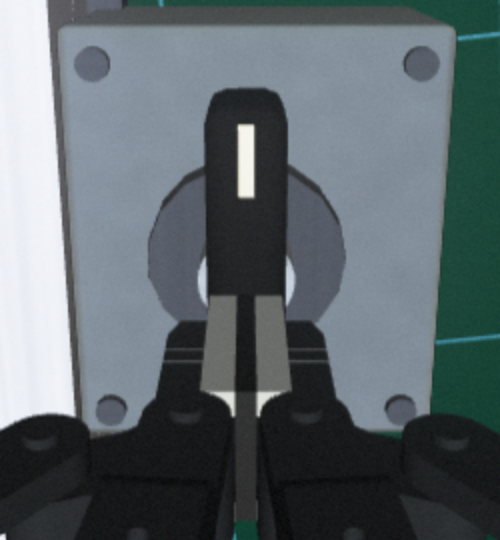

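```bash
python3 - <<'E'
from h import *
f=grab('wrist');W=world(f);B=np.array([.649,-.0365,0]);
R=np.array([[.994,-.108,0],[.108,.994,0],[0,0,1]])
for v,u in [(240,322),(290,322),(300,322),(320,310),(320,322),(335,310),(300,310),(340,305),(360,322),(320,335),(330,290)]: print(v,u,(R@(W[v,u]-B)*1000).round(1))
E
```

```text
240 322 [ -0.4  29.6 100.5]
290 322 [-0.5  8.7 99.1]
300 322 [ -0.5  11.1 113.9]
320 310 [ -4.3  11.5 130. ]
320 322 [ -0.5  11.4 129.9]
335 310 [ -4.   11.6 140. ]
300 310 [ -4.8  10.9 113.5]
340 305 [ -5.4  11.3 142.3]
360 322 [ -0.5   6.8 145.7]
320 335 [  3.7  11.8 130.6]
330 290 [-11.    7.2 128.7]
```

```bash
python3 - <<'E'
from h import *
f=grab('side');W=world(f)
print(proj(f,[[.649,-.0365,.1],[.649,-.0371,.072],[.649,-.037,.11],[.6538,.0072,.1],[.6442,-.08,.1]]).round())
B=np.array([.649,-.0365,0]);R=np.array([[.994,-.108,0],[.108,.994,0],[0,0,1]])
c=(R@(W-B).reshape(-1,3).T).T.reshape(W.shape)*1000
m=(np.abs(c[...,0])<45)&(np.abs(c[...,1])<20)&(c[...,2]>102)&(c[...,2]<190)
for z0 in range(102,190,8):
    k=m&(c[...,2]>=z0)&(c[...,2]<z0+8); print(z0,k.sum(),c[k][:,:2].min(0).round() if k.any() else '',c[k][:,:2].max(0).round() if k.any() else '')
cv2.imwrite('pics/c3.png',cv2.resize(f['color'][100:250,260:420],None,fx=4,fy=4)[:,:,::-1])
s=monitor.state();print(s['joint_pos'],s['time'])
E
```

```text
[[325. 188.]
 [326. 196.]
 [326. 184.]
 [315. 199.]
 [336. 177.]]
102 8 [-13. -10.] [ 1. 13.]
110 23 [-15.  -6.] [ 9. 13.]
118 29 [-17.  -9.] [12. 12.]
126 33 [-17.  -8.] [12. 13.]
134 30 [-18.  -3.] [11. 14.]
142 21 [-17.   5.] [ 3. 14.]
150 53 [-34.   3.] [30. 16.]
158 93 [-39. -14.] [35. 16.]
166 73 [-44. -11.] [44. 15.]
174 76 [-45.  -6.] [42. 19.]
182 71 [-43.  -0.] [44. 19.]
[-1.71590355e-01  2.10906058e-01  1.65201948e+00  2.99664447e-05
  1.27892436e+00 -6.16429732e-02] 3.8167
```

View pics/c3.png

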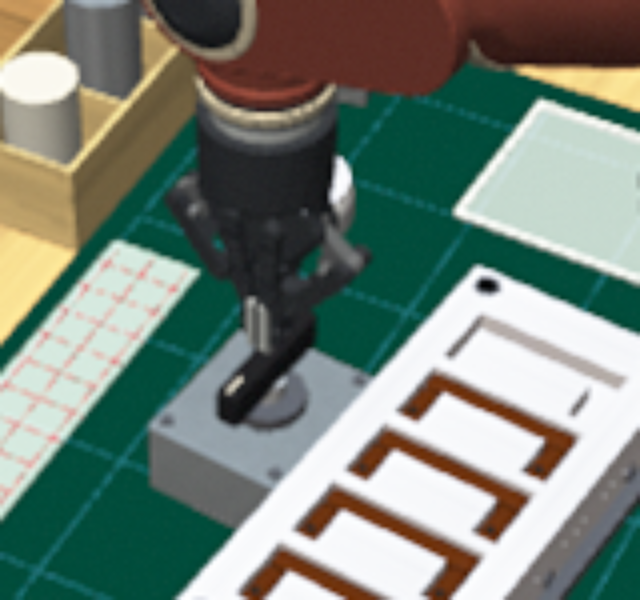

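The side and wrist views both put the shut fingertips at z≈0.109, just above the bar (tip about (262,340) in the crop). The reported TCP is 0.072, so the true tip is about 37 mm higher than the reading. I'll open and go lower carefully.

arm_command([
  [40, [0, 0, 0], [0, 0, 0]],
  [40, [0, 0, 0], [0, 0, 0]],
  [40, [0, 0, 0], [0, 0, 0]],
  [40, [0, 0, 0], [0, 0, 0]],
  [40, [0, 0, -0.04], [0, 0, 0]],
  [40, [0, 0, -0.07], [0, 0, 0]],
  [40, [0, 0, -0.09], [0, 0, 0]],
  [40, [0, 0, -0.1], [0, 0, 0]],
  [40, [0, 0, -0.1], [0, 0, 0]],
])

```text
time: 4.57
tool_pos: [0.6477, -0.0369, 0.0398]
tool_rot: [-0.001, 0.745, 0.667, -0.001]
contact_force: [-0.4, 0.8, -0.4]
gripper_width: 0.471
grasp_force: 0.0
```

arm_command([
  [0, [0, 0, 0], [0, 0, 0]],
  [0, [0, 0, 0], [0, 0, 0]],
  [0, [0, 0, 0], [0, 0, 0]],
  [0, [0, 0, 0], [0, 0, 0]],
  [0, [0, 0, 0], [0, 0, 0]],
])

```text
time: 4.98
tool_pos: [0.6491, -0.0372, 0.0425]
tool_rot: [0.0, 0.745, 0.667, 0.0]
contact_force: [-2.0, 0.1, 1.8]
gripper_width: 0.172
grasp_force: 59.8
```

```bash
python3 - <<'E'
from h import *
f=grab('wrist');W=world(f);s=monitor.state();print(s['tool_pos'],s['contact_force'],s['gripper_width'])
B=np.array([.649,-.0365,0]);R=np.array([[.994,-.108,0],[.108,.994,0],[0,0,1]])
for v in range(280,350,6): print(v,*[(R@(W[v,u]-B)*1000).round(1) for u in (300,310,322)])
E
```

```text
[ 0.64908756 -0.03716649  0.04243846] [-2.41308123  0.12739728  1.90648025] 0.17805568768848748
280 [-7.3 24.3 98.1] [-4.1 24.6 99. ] [-0.3 24.8 99.4]
286 [-7.3 22.4 98.5] [-4.  22.9 99.8] [-0.3 23.  99.9]
292 [-7.3 20.3 98.4] [-4.1 20.7 99.3] [-0.3 20.6 99.1]
298 [-7.4 17.5 96.9] [-4.1 18.5 99. ] [-0.3 18.6 99.4]
304 [-7.4 15.7 97.7] [-4.1 16.3 98.8] [ -0.3  16.8 100. ]
310 [-7.4 13.8 98.1] [-4.2 14.1 98.8] [ -0.3  14.8 100.3]
316 [-7.5 11.1 97.1] [-4.2 12.2 99.2] [-0.3 12.3 99.5]
322 [-7.5  9.6 98.3] [-4.2  9.9 99. ] [-0.3  9.7 98.6]
328 [-7.5  7.9 99.4] [ -4.2   8.3 100.1] [-0.3  8.2 99.8]
334 [-7.5  5.7 99.3] [-4.2  6.  99.9] [-0.3  5.6 99.1]
340 [-7.5  3.6 99.6] [-4.3  3.4 99.1] [-0.3  3.8 99.8]
346 [ -7.5   2.6 101.6] [-4.3  0.9 98.7] [-0.3  1.4 99.6]
```

Gripped at 60 N across 15 mm. I turn it clockwise.

arm_command([
  [0, [0, 0, 0], [0, 0, -0.07]],
  [0, [0, 0, 0], [0, 0, -0.14]],
  [0, [0, 0, 0], [0, 0, -0.21]],
  [0, [0, 0, 0], [0, 0, -0.28]],
  [0, [0, 0, 0], [0, 0, -0.35]],
  [0, [0, 0, 0], [0, 0, -0.42]],
  [0, [0, 0, 0], [0, 0, -0.49]],
  [0, [0, 0, 0], [0, 0, -0.56]],
  [0, [0, 0, 0], [0, 0, -0.63]],
  [0, [0, 0, 0], [0, 0, -0.7]],
  [0, [0, 0, 0], [0, 0, -0.77]],
  [0, [0, 0, 0], [0, 0, -0.8]],
])

```text
time: 6.03
tool_pos: [0.65, -0.0381, 0.0425]
tool_rot: [0.001, 0.995, 0.1, 0.001]
contact_force: [1.3, -1.7, -0.3]
gripper_width: 0.174
grasp_force: 59.5
```

arm_command([
  [0, [0, 0, 0], [0, 0, -0.07]],
  [0, [0, 0, 0], [0, 0, -0.13]],
  [0, [0, 0, 0], [0, 0, -0.18]],
  [0, [0, 0, 0], [0, 0, -0.2]],
  [0, [0, 0, 0], [0, 0, -0.2]],
  [0, [0, 0, 0], [0, 0, -0.2]],
])

```text
time: 6.53
tool_pos: [0.65, -0.0384, 0.0425]
tool_rot: [0.001, 0.999, -0.055, 0.001]
contact_force: [3.4, -4.9, -0.8]
gripper_width: 0.171
grasp_force: 59.5
```

arm_command([
  [45, [0, 0, 0], [0, 0, 0]],
  [45, [0, 0, 0], [0, 0, 0]],
  [45, [0, 0, 0], [0, 0, 0]],
  [45, [0, 0, 0.1], [0, 0, 0]],
  [45, [0, 0, 0.25], [0, 0, 0]],
  [45, [0, 0, 0.9], [0, 0, 0]],
  [45, [0, 0, 0.9], [0, 0, 0]],
  [45, [0, 0, 0.9], [0, 0, 0]],
  [45, [-0.4, 0.044, 0.9], [0, 0, 0]],
  [45, [-0.4, 0.044, 0.9], [0, 0, 0]],
  [45, [-0.4, 0.044, 0.9], [0, 0, 0]],
  [45, [-0.4, 0.044, 0.9], [0, 0, 0]],
])

```text
time: 7.53
tool_pos: [0.5272, -0.0231, 0.3164]
tool_rot: [0.0, 0.999, -0.054, 0.003]
contact_force: [0.8, -0.6, 1.3]
gripper_width: 0.528
grasp_force: 0.0
```

arm_command([
  [45, [0, 0, 0], [0, 0, 0]],
  [45, [0, 0, 0], [0, 0, 0]],
  [45, [0, 0, 0], [0, 0, 0]],
])

```text
time: 7.78
tool_pos: [0.5291, -0.0238, 0.3106]
tool_rot: [-0.0, 0.998, -0.055, -0.001]
contact_force: [0.4, -0.2, -0.7]
gripper_width: 0.524
grasp_force: 0.0
```

```bash
cat > look.py <<'E'
from h import *; import sys
f=grab('wrist',sys.argv[1]+'.png');np.savez(sys.argv[1]+'.npz',**f)
W=world(f);parts(f,W,0,.1)
s=monitor.state();print(s['time'],s['tool_pos'],s['tool_rot'])
E
python3 look.py w2
```

```text
part [204. 148.] (array([586. ,  90.6]), array([ 8.8, 25.5]), -6.45) 0.0698 172
 part [228. 194.] (array([540.4,  73.9]), array([ 9.8, 95.8]), 84.53) 0.0699 633
 part [261. 148.] (array([580.4,  35.1]), array([ 7.9, 24.1]), -7.35) 0.0699 140
 part [282. 192.] (array([534.3,  17.4]), array([ 8.8, 95.8]), 83.35) 0.0699 606
 part [317. 148.] (array([573.8, -21. ]), array([ 7. , 23.9]), -6.06) 0.0699 135
 part [337. 192.] (array([528.5, -38. ]), array([ 8.4, 95.1]), 83.53) 0.0698 584
 part [393. 167.] (array([542.8, -95.5]), array([ 6.1, 52.3]), 84.2) 0.07 190
 part [390. 221.] (array([495.3, -89.2]), array([ 7.4, 39.2]), 88.96) 0.07 118
 part [211. 232.] (array([500.3,  99.7]), array([10.7, 26. ]), -3.59) 0.0697 197
 part [264. 232.] (array([494.4,  44.2]), array([ 9.5, 25.5]), -5.78) 0.07 154
 part [320. 232.] (array([488.1, -14.9]), array([ 8.5, 18.1]), -7.9) 0.0698 118
 part [371. 232.] (array([482.6, -67.1]), array([ 6.7, 24.1]), -9.29) 0.0698 106
7.8333 [ 0.52907941 -0.02381978  0.31001177] [-2.94618688e-04  9.98494673e-01 -5.48304284e-02 -1.38763310e-03]
```

View pics/w2.png

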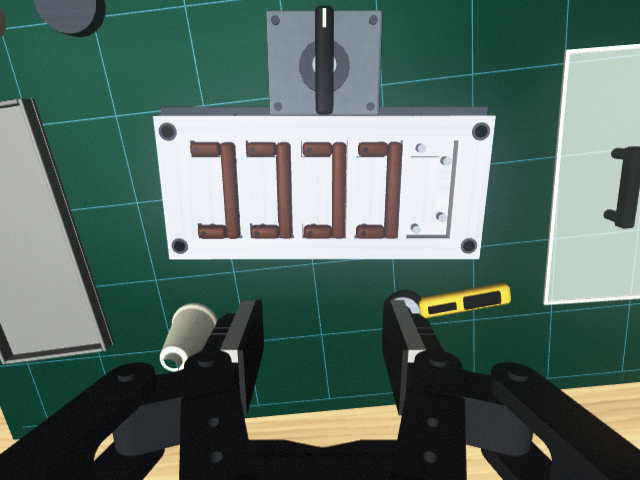

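Pins are up: the parts' tops are now at z≈0.070, with bars centred at pixels (228,194), (282,192), (337,192), (393,190) and the four pins visible in the empty cavity. Next I calibrate the true tip height from this picture.

```bash
python3 - <<'E'
from h import *
f=dict(np.load('w2.npz'));W=world(f);T=np.array([.5291,-.0238,.3100])
a=np.deg2rad(-96.2);ty=np.array([np.cos(a),np.sin(a),0]);tx=np.array([-ty[1],ty[0],0])  # closing dir, other
d=W-T;c=np.stack([d@tx,d@ty,d[...,2]],-1)*1000
m=(c[...,2]>-20)&(c[...,2]<150)
for lo in range(0,110,10):
    k=m&(c[...,2]>=lo)&(c[...,2]<lo+10)
    if k.any(): print(lo,k.sum(),c[k].min(0).round(1),c[k].max(0).round(1))
for v,u in [(305,250),(320,258),(345,258),(375,250),(380,230),(305,400),(350,395)]: print(v,u,c[v,u].round(1))
E
```

```text
30 46 [ -9.  -23.7  38.2] [ 8.3 21.8 39.9]
40 965 [-11.4 -36.7  40. ] [11.6 34.8 50. ]
50 1630 [-11.6 -37.2  50. ] [11.8 35.3 60. ]
60 1955 [-11.7 -37.3  60. ] [11.7 35.4 70. ]
70 2381 [-11.7 -40.7  70. ] [12.9 39.  80. ]
80 4148 [-13.2 -55.8  80. ] [14.3 53.8 90. ]
90 14639 [-13.2 -59.   90. ] [ 14.4  57.2 100. ]
100 8802 [-10.1 -61.5 100. ] [ 18.4  59.3 110. ]
305 250 [ 11.1 -26.1  47.9]
320 258 [  5.7 -23.4  48.7]
345 258 [ -2.1 -23.3  52.1]
375 250 [ -3.1 -23.4  68.1]
380 230 [ 11.3 -23.7  91.2]
305 400 [10.8 26.1 47.4]
350 395 [ 4.2 21.6 65.7]
```

arm_command([
  [40, [0.037, 0.325, -0.3], [0, 0, 0]],
  [40, [0.037, 0.325, -0.3], [0, 0, 0]],
  [40, [0.037, 0.325, -0.3], [0, 0, 0]],
  [40, [0.037, 0.325, -0.3], [0, 0, 0]],
  [40, [0.037, 0.325, -0.45], [0, 0, 0]],
  [40, [0.037, 0.325, -0.6], [0, 0, 0]],
  [40, [0.037, 0.325, -0.75], [0, 0, 0]],
  [40, [0.037, 0.325, -0.85], [0, 0, 0]],
  [40, [0.037, 0.325, -0.9], [0, 0, 0]],
  [40, [0.037, 0.325, -0.93], [0, 0, 0]],
  [40, [0.037, 0.325, -0.953], [0, 0, 0]],
  [40, [0.037, 0.325, -0.953], [0, 0, 0]],
])

```text
time: 8.83
tool_pos: [0.54, 0.0733, 0.025]
tool_rot: [0.0, 0.998, -0.055, -0.001]
contact_force: [0.0, 0.5, -0.0]
gripper_width: 0.467
grasp_force: 0.0
```

arm_command([
  [30, [0, 0, 0], [0, 0, 0]],
  [20, [0, 0, 0], [0, 0, 0]],
  [0, [0, 0, 0], [0, 0, 0]],
  [0, [0, 0, 0], [0, 0, 0]],
  [0, [0, 0, 0], [0, 0, 0]],
  [0, [0, 0, 0], [0, 0, 0]],
])

```text
time: 9.33
tool_pos: [0.5418, 0.0726, 0.0283]
tool_rot: [0.001, 0.998, -0.055, 0.002]
contact_force: [-0.9, -5.1, 7.3]
gripper_width: 0.133
grasp_force: 60.2
```

arm_command([
  [0, [0, 0, 0.03], [0, 0, 0]],
  [0, [0, 0, 0.06], [0, 0, 0]],
  [0, [0, 0, 0.1], [0, 0, 0]],
  [0, [0, 0, 0.2], [0, 0, 0]],
  [0, [0, 0, 0.3], [0, 0, 0]],
  [0, [0, 0, 0.4], [0, 0, 0]],
  [0, [0, 0, 0.4], [0, 0, 0]],
])

```text
time: 9.92
tool_pos: [0.5446, 0.0742, 0.1552]
tool_rot: [-0.001, 0.998, -0.055, 0.007]
contact_force: [1.2, 0.3, 1.8]
gripper_width: 0.133
grasp_force: 59.4
```

```bash
cat > tr.py <<'E'
from h import *; import sys
v,u=np.mgrid[:480,:640]
def tray():
    f=grab('top',sys.argv[1]+'.png' if len(sys.argv)>1 else None);W=world(f);z=W[...,2]
    hsv=cv2.cvtColor(f['color'],cv2.COLOR_RGB2HSV)
    # fit outline in the tray's rim plane using pixel contour: bottom edges on bench
    m=biggest((u>150)&(u<275)&(v>170)&(v<380)&(hsv[...,1]<60)&(z>-.01)&(z<.05));print('tray',rect(W[m]),m.sum())
    mw=m&(z>.015);print('rim',rect(W[mw]),mw.sum())
    m=biggest((u>440)&(u<600)&(v>170)&(v<380)&(hsv[...,2]<60)&(z>.034)&(z<.06));print('pull',rect(W[m]))
    parts(f,W,0,.1)
tray()
s=monitor.state();print(s['time'],s['tool_pos'],s['gripper_width'],s['grasp_force'])
E
python3 tr.py t1
python3 - <<'E'
from h import *
a=cv2.resize(grab('wrist')['color'],(400,300));b=cv2.resize(grab('side')['color'],(400,300))
cv2.imwrite('pics/c4.png',np.vstack([a,b])[:,:,::-1])
E
```

```text
tray (array([503.9, 352.8]), array([140.5, 318. ]), -88.01) 7217
rim (array([501.8, 352.7]), array([140.5, 310.4]), -88.01) 885
pull (array([ 491.8, -357.1]), array([12. , 83.1]), 88.96)
 part [376. 257.] (array([529.7, -36.7]), array([21.4, 94.1]), -88.88) 0.0719 188
 part [397. 260.] (array([523.3, -79.3]), array([37.6, 95.6]), 83.28) 0.0716 254
 part [350. 264.] (array([523.8,  31.9]), array([37.2, 72.1]), 81.12) 0.0717 169
 part [390. 463.] (array([ 56. , -62.9]), array([ 44.2, 109. ]), -40.42) 0.0147 783
9.9667 [0.54322683 0.07411477 0.15208378] 0.13250923164290357 59.39123511314392
```

View pics/c4.png

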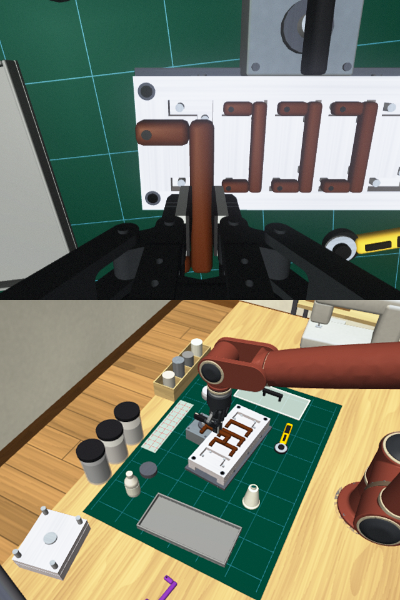

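The first part is held cleanly: wrist crop at (200,190), and the side view shows it lifted. I carry it to the far-side slot of the tray.

arm_command([
  [0, [0.103, 0.998, 0], [0, 0, 0.091]],
  [0, [0.103, 0.998, 0], [0, 0, 0.091]],
  [0, [0.103, 0.998, 0], [0, 0, 0.091]],
  [0, [0.103, 0.998, 0], [0, 0, 0.091]],
  [0, [0.103, 0.998, 0], [0, 0, 0.091]],
  [0, [0.103, 0.998, 0], [0, 0, 0.091]],
  [0, [0.103, 0.998, 0], [0, 0, 0.091]],
  [0, [0.103, 0.998, 0], [0, 0, 0.091]],
  [0, [0.103, 0.998, 0], [0, 0, 0.091]],
  [0, [0.103, 0.998, 0], [0, 0, 0.091]],
])

```text
time: 10.9
tool_pos: [0.5698, 0.3725, 0.144]
tool_rot: [0.001, 1.0, 0.017, -0.002]
contact_force: [-0.4, -0.8, -0.3]
gripper_width: 0.139
grasp_force: 59.4
```

arm_command([
  [0, [0, 0, -0.12], [0, 0, 0]],
  [0, [0, 0, -0.24], [0, 0, 0]],
  [0, [0, 0, -0.36], [0, 0, 0]],
  [0, [0, 0, -0.45], [0, 0, 0]],
  [0, [0, 0, -0.5], [0, 0, 0]],
  [0, [0, 0, -0.53], [0, 0, 0]],
  [0, [0, 0, -0.55], [0, 0, 0]],
  [0, [0, 0, -0.56], [0, 0, 0]],
  [0, [0, 0, -0.56], [0, 0, 0]],
  [0, [0, 0, -0.56], [0, 0, 0]],
])

```text
time: 11.73
tool_pos: [0.5723, 0.3735, -0.02]
tool_rot: [-0.001, 1.0, 0.016, 0.001]
contact_force: [0.2, 0.2, 0.0]
gripper_width: 0.132
grasp_force: 59.4
```

arm_command([
  [0, [0, 0, -0.005], [0, 0, 0]],
  [0, [0, 0, -0.01], [0, 0, 0]],
  [0, [0, 0, -0.01], [0, 0, 0]],
  [0, [0, 0, -0.01], [0, 0, 0]],
])

```text
time: 12.07
tool_pos: [0.5721, 0.3736, -0.0231]
tool_rot: [-0.001, 1.0, 0.017, 0.001]
contact_force: [-1.0, -1.3, 5.6]
gripper_width: 0.135
grasp_force: 60.1
```

Floor contact at 5.6 N, so I release and go on to the next part.

arm_command([
  [24, [0, 0, 0], [0, 0, 0]],
  [24, [0, 0, 0], [0, 0, 0]],
  [24, [0, 0, 0], [0, 0, 0]],
  [24, [0, 0, 0.03], [0, 0, 0]],
  [24, [0, 0, 0.08], [0, 0, 0]],
  [24, [0, 0, 0.2], [0, 0, 0]],
  [40, [0, 0, 0.4], [0, 0, 0]],
  [40, [0, 0, 0.6], [0, 0, 0]],
  [40, [0, 0, 0.6], [0, 0, 0]],
  [40, [0, 0, 0.6], [0, 0, 0]],
])

```text
time: 12.9
tool_pos: [0.5762, 0.3758, 0.1688]
tool_rot: [-0.004, 1.0, 0.017, 0.009]
contact_force: [0.6, 0.4, 2.4]
gripper_width: 0.469
grasp_force: 0.0
```

```bash
python3 tr.py t2
```

```text
tray (array([504.8, 336.9]), array([108.3, 317.4]), -87.96) 4017
rim (array([502.6, 328.7]), array([ 92.2, 310.2]), -87.94) 431
pull (array([ 491.6, -357.4]), array([12.4, 82.8]), 87.14)
 part [209. 243.] (array([572.4, 371.9]), array([27.7, 92.9]), -70.91) 0.0206 176
 part [350. 255.] (array([536. ,  31.8]), array([38.1, 95.2]), 84.25) 0.0715 244
 part [373. 258.] (array([529.7, -23.2]), array([38.7, 95.6]), 83.64) 0.0718 252
 part [397. 260.] (array([523.8, -79.3]), array([37.9, 95. ]), 83.0) 0.0715 252
 part [364. 461.] (array([63.5,  1.5]), array([ 88.7, 206.8]), -0.61) 0.0164 2323
12.95 [0.57474066 0.37499426 0.16452319] 0.4651124384919464 0.0
```

arm_command([
  [40, [-0.123, -1, 0], [0, 0, -0.091]],
  [40, [-0.123, -1, 0], [0, 0, -0.091]],
  [40, [-0.123, -1, 0], [0, 0, -0.091]],
  [40, [-0.123, -1, 0], [0, 0, -0.091]],
  [40, [-0.123, -1, 0], [0, 0, -0.091]],
  [40, [-0.123, -1, 0], [0, 0, -0.091]],
  [40, [-0.123, -1, 0], [0, 0, -0.091]],
  [40, [-0.123, -1, 0], [0, 0, -0.091]],
])

```text
time: 13.62
tool_pos: [0.5328, 0.0684, 0.1547]
tool_rot: [0.001, 0.998, -0.057, -0.0]
contact_force: [-0.7, 0.1, 0.5]
gripper_width: 0.468
grasp_force: 0.0
```

arm_command([
  [40, [0, -0.185, 0], [0, 0, 0]],
  [40, [0, -0.185, 0], [0, 0, 0]],
  [40, [0, -0.185, 0], [0, 0, 0]],
  [40, [0, -0.185, -0.1], [0, 0, 0]],
  [40, [0, -0.185, -0.2], [0, 0, 0]],
  [40, [0, -0.185, -0.3], [0, 0, 0]],
  [40, [0, -0.185, -0.36], [0, 0, 0]],
  [40, [0, -0.185, -0.4], [0, 0, 0]],
  [40, [0, -0.185, -0.423], [0, 0, 0]],
  [40, [0, -0.185, -0.423], [0, 0, 0]],
  [40, [0, -0.185, -0.423], [0, 0, 0]],
])

```text
time: 14.53
tool_pos: [0.5347, 0.0178, 0.0289]
tool_rot: [-0.0, 0.999, -0.055, 0.001]
contact_force: [-0.2, -0.1, 0.5]
gripper_width: 0.468
grasp_force: 0.0
```

arm_command([
  [30, [0, 0, 0], [0, 0, 0]],
  [20, [0, 0, 0], [0, 0, 0]],
  [0, [0, 0, 0], [0, 0, 0]],
  [0, [0, 0, 0], [0, 0, 0]],
  [0, [0, 0, 0], [0, 0, 0]],
  [0, [0, 0, 0], [0, 0, 0]],
  [0, [0, 0, 0], [0, 0, 0]],
])

```text
time: 15.12
tool_pos: [0.5353, 0.0169, 0.0299]
tool_rot: [0.0, 0.998, -0.055, 0.001]
contact_force: [-2.1, -1.5, 6.1]
gripper_width: 0.133
grasp_force: 58.8
```

arm_command([
  [0, [0, 0, 0.03], [0, 0, 0]],
  [0, [0, 0, 0.06], [0, 0, 0]],
  [0, [0, 0, 0.1], [0, 0, 0]],
  [0, [0, 0, 0.2], [0, 0, 0]],
  [0, [0, 0, 0.3], [0, 0, 0]],
  [0, [0, 0, 0.42], [0, 0, 0]],
  [0, [0, 0, 0.42], [0, 0, 0]],
])

```text
time: 15.7
tool_pos: [0.539, 0.0172, 0.1641]
tool_rot: [0.0, 0.998, -0.055, 0.008]
contact_force: [0.9, -0.2, 0.9]
gripper_width: 0.134
grasp_force: 58.9
```

arm_command([
  [0, [0.129, 1, 0], [0, 0, 0.091]],
  [0, [0.129, 1, 0], [0, 0, 0.091]],
  [0, [0.129, 1, 0], [0, 0, 0.091]],
  [0, [0.129, 1, 0], [0, 0, 0.091]],
  [0, [0.129, 1, 0], [0, 0, 0.091]],
  [0, [0.129, 1, 0], [0, 0, 0.091]],
  [0, [0.129, 1, 0], [0, 0, 0.091]],
  [0, [0.129, 1, 0], [0, 0, 0.091]],
  [0, [0.129, 1, 0], [0, 0, 0.091]],
  [0, [0.129, 1, 0], [0, 0, 0.091]],
])

```text
time: 16.53
tool_pos: [0.5726, 0.3176, 0.1544]
tool_rot: [0.0, 1.0, 0.017, 0.0]
contact_force: [-0.2, -0.4, 0.2]
gripper_width: 0.133
grasp_force: 58.9
```

```bash
python3 tr.py t3
python3 - <<'E'
from h import *
a=cv2.resize(grab('wrist')['color'],(400,300));b=cv2.resize(grab('side')['color'],(400,300))
cv2.imwrite('pics/c5.png',np.vstack([a,b])[:,:,::-1])
E
```

```text
tray (array([547.9, 293.5]), array([ 53.5, 240.3]), -78.32) 808
rim (array([551.9, 287.5]), array([ 52.8, 229.2]), -74.78) 264
pull (array([ 491.9, -357.1]), array([12.2, 83.1]), 88.54)
 part [373. 258.] (array([529.5, -23.3]), array([38.9, 95.1]), 83.72) 0.0715 252
 part [397. 260.] (array([523.4, -79.2]), array([37.8, 94.7]), 83.25) 0.0716 254
 part [363. 461.] (array([63.3,  1.7]), array([ 88.7, 206.6]), -0.39) 0.0159 2438
16.5833 [0.57267826 0.31666205 0.15437036] 0.13174405659255028 58.93991231918335
```

View pics/c5.png

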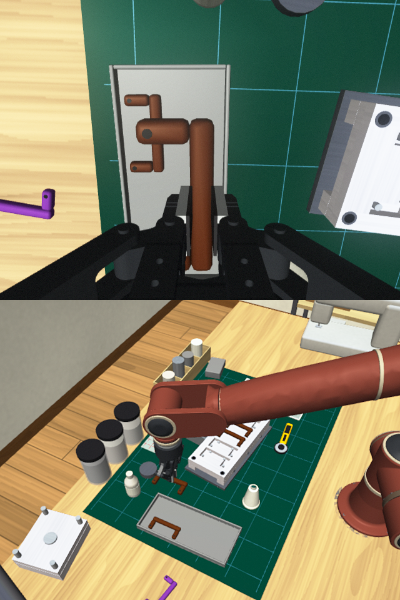

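The first part lies flat in the tray: wrist crop (145,133), side (165,525). The second is still in the grip. I lower it.

arm_command([
  [0, [0, 0.005, -0.12], [0, 0, 0]],
  [0, [0, 0.005, -0.24], [0, 0, 0]],
  [0, [0, 0.005, -0.36], [0, 0, 0]],
  [0, [0, 0.005, -0.45], [0, 0, 0]],
  [0, [0, 0.005, -0.52], [0, 0, 0]],
  [0, [0, 0.005, -0.55], [0, 0, 0]],
  [0, [0, 0.005, -0.57], [0, 0, 0]],
  [0, [0, 0.005, -0.58], [0, 0, 0]],
  [0, [0, 0.005, -0.585], [0, 0, 0]],
  [0, [0, 0.005, -0.59], [0, 0, 0]],
  [0, [0, 0.005, -0.59], [0, 0, 0]],
  [0, [0, 0.005, -0.59], [0, 0, 0]],
])

```text
time: 17.68
tool_pos: [0.5738, 0.3193, -0.0215]
tool_rot: [-0.0, 1.0, 0.017, 0.001]
contact_force: [0.4, 0.2, 0.6]
gripper_width: 0.135
grasp_force: 59.1
```

arm_command([
  [0, [0, 0, -0.005], [0, 0, 0]],
  [0, [0, 0, -0.005], [0, 0, 0]],
  [24, [0, 0, -0.005], [0, 0, 0]],
  [24, [0, 0, -0.005], [0, 0, 0]],
  [24, [0, 0, 0], [0, 0, 0]],
  [24, [0, 0, 0.03], [0, 0, 0]],
  [24, [0, 0, 0.08], [0, 0, 0]],
  [24, [0, 0, 0.2], [0, 0, 0]],
  [40, [0, 0, 0.4], [0, 0, 0]],
  [40, [0, 0, 0.6], [0, 0, 0]],
  [40, [0, 0, 0.6], [0, 0, 0]],
])

```text
time: 18.6
tool_pos: [0.5733, 0.3193, 0.1619]
tool_rot: [-0.001, 1.0, 0.017, 0.002]
contact_force: [0.8, 1.4, 0.2]
gripper_width: 0.469
grasp_force: 0.0
```

arm_command([
  [40, [-0.15, -1, 0], [0, 0, -0.091]],
  [40, [-0.15, -1, 0], [0, 0, -0.091]],
  [40, [-0.15, -1, 0], [0, 0, -0.091]],
  [40, [-0.15, -1, 0], [0, 0, -0.091]],
  [40, [-0.15, -1, 0], [0, 0, -0.091]],
  [40, [-0.15, -1, 0], [0, 0, -0.091]],
  [40, [-0.15, -1, 0], [0, 0, -0.091]],
  [40, [-0.15, -1, 0], [0, 0, -0.091]],
  [40, [-0.15, -1, 0], [0, 0, -0.091]],
])

```text
time: 19.35
tool_pos: [0.5279, 0.0163, 0.1587]
tool_rot: [0.0, 0.998, -0.057, 0.001]
contact_force: [-0.1, -0.1, 0.1]
gripper_width: 0.465
grasp_force: 0.0
```

```bash
python3 tr.py t4
```

```text
tray (array([503.7, 352.6]), array([139.8, 317.7]), -87.89) 6638
rim (array([502.2, 352.5]), array([139.8, 310.9]), -87.88) 1009
pull (array([ 491.8, -356.6]), array([12.3, 83. ]), 88.86)
 part [206. 246.] (array([570.3, 388.8]), array([39.4, 96.3]), -87.56) 0.0202 281
 part [227. 245.] (array([572.5, 335.2]), array([38.7, 97.5]), -88.96) 0.0203 248
 part [373. 269.] (array([511.8, -21.6]), array([38.1, 59.8]), 81.96) 0.0722 147
 part [400. 470.] (array([ 45.6, -86.4]), array([32. , 56.1]), 88.58) 0.0124 237
19.4 [0.52811475 0.01806505 0.15854623] 0.47211326306687107 0.0
```

arm_command([
  [40, [0, -0.19, 0], [0, 0, 0]],
  [40, [0, -0.19, 0], [0, 0, 0]],
  [40, [0, -0.19, 0], [0, 0, 0]],
  [40, [0, -0.19, -0.1], [0, 0, 0]],
  [40, [0, -0.19, -0.2], [0, 0, 0]],
  [40, [0, -0.19, -0.3], [0, 0, 0]],
  [40, [0, -0.19, -0.37], [0, 0, 0]],
  [40, [0, -0.19, -0.41], [0, 0, 0]],
  [40, [0, -0.19, -0.43], [0, 0, 0]],
  [40, [0, -0.19, -0.43], [0, 0, 0]],
  [40, [0, -0.19, -0.43], [0, 0, 0]],
])

```text
time: 20.32
tool_pos: [0.5289, -0.0375, 0.0293]
tool_rot: [0.0, 0.999, -0.054, 0.001]
contact_force: [0.6, 0.3, -0.5]
gripper_width: 0.47
grasp_force: 0.0
```

arm_command([
  [30, [0, 0, 0], [0, 0, 0]],
  [20, [0, 0, 0], [0, 0, 0]],
  [0, [0, 0, 0], [0, 0, 0]],
  [0, [0, 0, 0], [0, 0, 0]],
  [0, [0, 0, 0], [0, 0, 0]],
  [0, [0, 0, 0], [0, 0, 0]],
  [0, [0, 0, 0], [0, 0, 0]],
])

```text
time: 20.9
tool_pos: [0.529, -0.0387, 0.03]
tool_rot: [0.0, 0.998, -0.055, 0.001]
contact_force: [-2.1, -0.3, 6.0]
gripper_width: 0.13
grasp_force: 58.8
```

arm_command([
  [0, [0, 0, 0.03], [0, 0, 0]],
  [0, [0, 0, 0.06], [0, 0, 0]],
  [0, [0, 0, 0.1], [0, 0, 0]],
  [0, [0, 0, 0.2], [0, 0, 0]],
  [0, [0, 0, 0.3], [0, 0, 0]],
  [0, [0, 0, 0.42], [0, 0, 0]],
  [0, [0, 0, 0.42], [0, 0, 0]],
])

```text
time: 21.48
tool_pos: [0.5326, -0.0388, 0.1641]
tool_rot: [0.001, 0.998, -0.055, 0.007]
contact_force: [1.0, 0.4, 1.3]
gripper_width: 0.136
grasp_force: 59.0
```

arm_command([
  [0, [0, 1, 0], [0, 0, 0.091]],
  [0, [0, 1, 0], [0, 0, 0.091]],
  [0, [0, 1, 0], [0, 0, 0.091]],
  [0, [0, 1, 0], [0, 0, 0.091]],
  [0, [0, 1, 0], [0, 0, 0.091]],
  [0, [0, 1, 0], [0, 0, 0.091]],
  [0, [0, 1, 0], [0, 0, 0.091]],
  [0, [0, 1, 0], [0, 0, 0.091]],
])

```text
time: 22.15
tool_pos: [0.527, 0.2676, 0.1553]
tool_rot: [-0.002, 1.0, 0.019, 0.0]
contact_force: [-1.4, 0.0, -0.5]
gripper_width: 0.135
grasp_force: 59.0
```

arm_command([
  [0, [-0.323, 0.354, 0], [0, 0, 0]],
  [0, [-0.323, 0.354, 0], [0, 0, 0]],
  [0, [-0.323, 0.354, 0], [0, 0, 0]],
  [0, [-0.323, 0.354, 0], [0, 0, 0]],
  [0, [-0.323, 0.354, 0], [0, 0, 0]],
  [0, [-0.323, 0.354, 0], [0, 0, 0]],
])

```text
time: 22.65
tool_pos: [0.4305, 0.3686, 0.1548]
tool_rot: [-0.0, 1.0, 0.018, 0.001]
contact_force: [-0.5, -0.4, -0.3]
gripper_width: 0.132
grasp_force: 59.0
```

arm_command([
  [0, [0, 0, -0.12], [0, 0, 0]],
  [0, [0, 0, -0.24], [0, 0, 0]],
  [0, [0, 0, -0.36], [0, 0, 0]],
  [0, [0, 0, -0.45], [0, 0, 0]],
  [0, [0, 0, -0.52], [0, 0, 0]],
  [0, [0, 0, -0.55], [0, 0, 0]],
  [0, [0, 0, -0.57], [0, 0, 0]],
  [0, [0, 0, -0.58], [0, 0, 0]],
  [0, [0, 0, -0.585], [0, 0, 0]],
  [0, [0, 0, -0.59], [0, 0, 0]],
  [0, [0, 0, -0.595], [0, 0, 0]],
  [0, [0, 0, -0.595], [0, 0, 0]],
])

```text
time: 23.65
tool_pos: [0.4324, 0.3689, -0.0214]
tool_rot: [-0.0, 1.0, 0.017, 0.001]
contact_force: [-2.9, -2.7, 7.5]
gripper_width: 0.132
grasp_force: 60.0
```

arm_command([
  [24, [0, 0, 0], [0, 0, 0]],
  [24, [0, 0, 0], [0, 0, 0]],
  [24, [0, 0, 0], [0, 0, 0]],
  [24, [0, 0, 0.03], [0, 0, 0]],
  [24, [0, 0, 0.08], [0, 0, 0]],
  [24, [0, 0, 0.2], [0, 0, 0]],
  [40, [0, 0, 0.4], [0, 0, 0]],
  [40, [0, 0, 0.6], [0, 0, 0]],
  [40, [0, 0, 0.6], [0, 0, 0]],
])

```text
time: 24.4
tool_pos: [0.431, 0.3683, 0.1591]
tool_rot: [-0.001, 1.0, 0.017, 0.001]
contact_force: [1.1, 0.8, 0.8]
gripper_width: 0.47
grasp_force: 0.0
```

arm_command([
  [40, [0.303, -1, 0], [0, 0, -0.091]],
  [40, [0.303, -1, 0], [0, 0, -0.091]],
  [40, [0.303, -1, 0], [0, 0, -0.091]],
  [40, [0.303, -1, 0], [0, 0, -0.091]],
  [40, [0.303, -1, 0], [0, 0, -0.091]],
  [40, [0.303, -1, 0], [0, 0, -0.091]],
  [40, [0.303, -1, 0], [0, 0, -0.091]],
  [40, [0.303, -1, 0], [0, 0, -0.091]],
  [40, [0.303, -1, 0], [0, 0, -0.091]],
  [40, [0.303, -1, 0], [0, 0, -0.091]],
])

```text
time: 25.23
tool_pos: [0.5219, 0.0673, 0.1561]
tool_rot: [-0.0, 0.998, -0.056, 0.0]
contact_force: [-0.6, 0.2, -0.4]
gripper_width: 0.464
grasp_force: 0.0
```

```bash
python3 tr.py t5; python3 look.py w3
```

```text
tray (array([503.9, 352.6]), array([140.3, 317.9]), -88.03) 6333
rim (array([501.7, 352.5]), array([140.3, 310.2]), -88.03) 1078
pull (array([ 491.8, -357. ]), array([12.8, 83.1]), 88.37)
 part [206. 246.] (array([570. , 389.3]), array([40.6, 96. ]), -88.45) 0.0201 282
 part [227. 245.] (array([572.6, 335.5]), array([39.2, 96.3]), -88.36) 0.0205 252
 part [397. 260.] (array([523.4, -79.1]), array([37.5, 95.2]), 83.3) 0.0715 253
 part [207. 302.] (array([431.8, 384.9]), array([40.4, 95.6]), -87.65) 0.0203 282
 part [391. 464.] (array([ 54.8, -64.3]), array([ 44., 105.]), -41.42) 0.0145 733
25.2833 [0.52166787 0.06831648 0.15595116] 0.47034156605514693 0.0
 part [552. 137.] (array([567.3, -76.8]), array([10.2, 25.6]), -4.31) 0.0698 440
 part [572. 202.] (array([522.2, -93.9]), array([11.7, 96.6]), 83.46) 0.0697 2203
 part [  7. 225.] (array([547.9, 318.6]), array([18. , 52.2]), 83.3) 0.018 740
 part [532. 268.] (array([482.3, -67.8]), array([10.8, 25.9]), -9.06) 0.0697 388
 part [  6. 384.] (array([405.2, 367.8]), array([16.1, 47.4]), 84.32) 0.018 461
25.3333 [0.52150982 0.06889759 0.15583534] [-2.33364546e-04  9.98505219e-01 -5.46559586e-02  3.77353833e-06]
```

arm_command([
  [40, [0, -0.54, 0], [0, 0, 0]],
  [40, [0, -0.54, 0], [0, 0, 0]],
  [40, [0, -0.54, 0], [0, 0, 0]],
  [40, [0, -0.54, 0], [0, 0, 0]],
  [40, [0, -0.54, -0.02], [0, 0, 0]],
  [40, [0, -0.54, -0.1], [0, 0, 0]],
  [40, [0, -0.54, -0.22], [0, 0, 0]],
  [40, [0, -0.54, -0.32], [0, 0, 0]],
  [40, [0, -0.54, -0.39], [0, 0, 0]],
  [40, [0, -0.54, -0.425], [0, 0, 0]],
  [40, [0, -0.54, -0.425], [0, 0, 0]],
  [40, [0, -0.54, -0.425], [0, 0, 0]],
])

```text
time: 26.33
tool_pos: [0.5221, -0.0928, 0.0285]
tool_rot: [-0.0, 0.999, -0.054, 0.0]
contact_force: [0.8, 0.4, 0.1]
gripper_width: 0.463
grasp_force: 0.0
```

arm_command([
  [30, [0, 0, 0], [0, 0, 0]],
  [20, [0, 0, 0], [0, 0, 0]],
  [0, [0, 0, 0], [0, 0, 0]],
  [0, [0, 0, 0], [0, 0, 0]],
  [0, [0, 0, 0], [0, 0, 0]],
  [0, [0, 0, 0], [0, 0, 0]],
  [0, [0, 0, 0], [0, 0, 0]],
])

```text
time: 26.92
tool_pos: [0.5234, -0.0945, 0.0304]
tool_rot: [0.0, 0.998, -0.055, 0.002]
contact_force: [-0.7, -0.4, 6.9]
gripper_width: 0.129
grasp_force: 58.8
```

arm_command([
  [0, [0, 0, 0.03], [0, 0, 0]],
  [0, [0, 0, 0.06], [0, 0, 0]],
  [0, [0, 0, 0.1], [0, 0, 0]],
  [0, [0, 0, 0.2], [0, 0, 0]],
  [0, [0, 0, 0.3], [0, 0, 0]],
  [0, [0, 0, 0.42], [0, 0, 0]],
  [0, [0, 0, 0.42], [0, 0, 0]],
])

```text
time: 27.5
tool_pos: [0.5265, -0.0952, 0.1641]
tool_rot: [0.002, 0.998, -0.055, 0.007]
contact_force: [1.7, -0.3, 1.3]
gripper_width: 0.127
grasp_force: 58.9
```

arm_command([
  [0, [0, 1, 0], [0, 0, 0.091]],
  [0, [0, 1, 0], [0, 0, 0.091]],
  [0, [0, 1, 0], [0, 0, 0.091]],
  [0, [0, 1, 0], [0, 0, 0.091]],
  [0, [0, 1, 0], [0, 0, 0.091]],
  [0, [0, 1, 0], [0, 0, 0.091]],
  [0, [0, 1, 0], [0, 0, 0.091]],
  [0, [0, 1, 0], [0, 0, 0.091]],
])

```text
time: 28.17
tool_pos: [0.5211, 0.2115, 0.1553]
tool_rot: [-0.001, 1.0, 0.019, 0.001]
contact_force: [-0.0, -0.2, -0.5]
gripper_width: 0.127
grasp_force: 59.0
```

arm_command([
  [0, [-0.297, 0.36, 0], [0, 0, 0]],
  [0, [-0.297, 0.36, 0], [0, 0, 0]],
  [0, [-0.297, 0.36, 0], [0, 0, 0]],
  [0, [-0.297, 0.36, 0], [0, 0, 0]],
  [0, [-0.297, 0.36, 0], [0, 0, 0]],
  [0, [-0.297, 0.36, 0], [0, 0, 0]],
])

```text
time: 28.67
tool_pos: [0.4326, 0.3143, 0.1548]
tool_rot: [0.0, 1.0, 0.017, 0.001]
contact_force: [0.3, -0.5, -0.4]
gripper_width: 0.13
grasp_force: 59.0
```

arm_command([
  [0, [0, 0, -0.12], [0, 0, 0]],
  [0, [0, 0, -0.24], [0, 0, 0]],
  [0, [0, 0, -0.36], [0, 0, 0]],
  [0, [0, 0, -0.45], [0, 0, 0]],
  [0, [0, 0, -0.52], [0, 0, 0]],
  [0, [0, 0, -0.55], [0, 0, 0]],
  [0, [0, 0, -0.57], [0, 0, 0]],
  [0, [0, 0, -0.58], [0, 0, 0]],
  [0, [0, 0, -0.585], [0, 0, 0]],
  [0, [0, 0, -0.59], [0, 0, 0]],
  [0, [0, 0, -0.595], [0, 0, 0]],
  [0, [0, 0, -0.595], [0, 0, 0]],
])

```text
time: 29.67
tool_pos: [0.4343, 0.3146, -0.021]
tool_rot: [0.0, 1.0, 0.017, 0.001]
contact_force: [-4.2, -4.8, 10.9]
gripper_width: 0.127
grasp_force: 60.5
```

arm_command([
  [24, [0, 0, 0], [0, 0, 0]],
  [24, [0, 0, 0], [0, 0, 0]],
  [24, [0, 0, 0], [0, 0, 0]],
  [24, [0, 0, 0.03], [0, 0, 0]],
  [24, [0, 0, 0.08], [0, 0, 0]],
  [24, [0, 0, 0.2], [0, 0, 0]],
  [40, [0, 0, 0.4], [0, 0, 0]],
  [40, [0, 0, 0.6], [0, 0, 0]],
  [40, [0, 0, 0.6], [0, 0, 0]],
])

```text
time: 30.42
tool_pos: [0.4328, 0.3143, 0.1591]
tool_rot: [-0.001, 1.0, 0.017, 0.001]
contact_force: [1.2, 0.2, 0.4]
gripper_width: 0.468
grasp_force: 0.0
```

arm_command([
  [40, [0.3, -1, 0.3], [0, 0, -0.091]],
  [40, [0.3, -1, 0.3], [0, 0, -0.091]],
  [40, [0.3, -1, 0.3], [0, 0, -0.091]],
  [40, [0.3, -1, 0.3], [0, 0, -0.091]],
  [40, [0.3, -1, 0.3], [0, 0, -0.091]],
  [40, [0.3, -1, 0.3], [0, 0, -0.091]],
  [40, [0.3, -1, 0.3], [0, 0, -0.091]],
  [40, [0.3, -1, 0.3], [0, 0, -0.091]],
  [40, [0.3, -1, 0.3], [0, 0, -0.091]],
  [40, [0.3, -1, 0.3], [0, 0, -0.091]],
])

```text
time: 31.25
tool_pos: [0.5232, 0.0128, 0.2469]
tool_rot: [-0.0, 0.998, -0.057, 0.001]
contact_force: [0.1, -0.2, -0.1]
gripper_width: 0.473
grasp_force: 0.0
```

```bash
python3 tr.py t6; python3 look.py w4; python3 - <<'E'
import cv2,numpy as np
a=cv2.imread('pics/t6.png')[130:400,170:560];b=cv2.imread('pics/w4.png')
cv2.imwrite('pics/c6.png',np.vstack([cv2.resize(a,(420,290)),cv2.resize(b,(420,310))]))
E
```

```text
tray (array([503.9, 352.5]), array([140.4, 318.2]), -87.88) 6045
rim (array([502. , 352.5]), array([140.4, 310.6]), -88.03) 1137
pull (array([ 491.8, -357.7]), array([14.1, 83.1]), 88.02)
 part [206. 246.] (array([570.4, 389.3]), array([41.4, 96.4]), -88.18) 0.02 281
 part [227. 245.] (array([572.2, 335.4]), array([39.9, 96. ]), -87.61) 0.0208 251
 part [228. 300.] (array([433.4, 330.1]), array([39.8, 95.5]), -86.87) 0.0205 272
 part [207. 302.] (array([432. , 384.7]), array([40. , 94.9]), -89.15) 0.0203 281
31.3 [0.52254136 0.01399479 0.24596134] 0.46822358072987674 0.0
 part [ 12. 194.] (array([568.1, 320.5]), array([32.4, 98.4]), 78.42) 0.0182 1301
 part [ 48. 305.] (array([433.5, 329.5]), array([44.2, 99.2]), -87.85) 0.0181 1659
 part [ 11. 328.] (array([426.2, 378.8]), array([33.7, 88.1]), -88.45) 0.0181 934
31.35 [0.52222475 0.01476078 0.24544443] [-2.47667354e-04  9.98498315e-01 -5.47811242e-02 -2.86546586e-04]
```

View pics/c6.png

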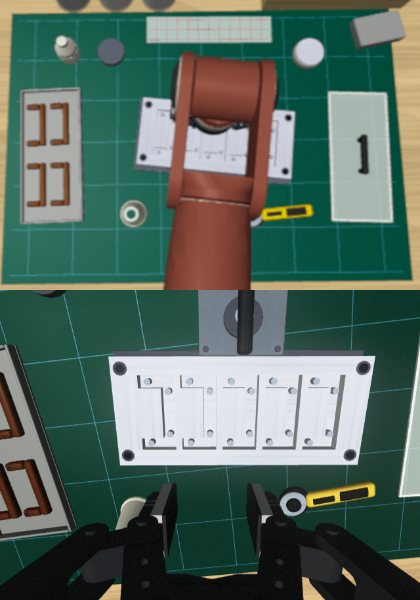

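All four lie flat and apart in the tray: crop pixels (36,125), (58,125), (35,183), (59,183). All five cavities are empty with pins up. Now I turn the handle back.

arm_command([
  [40, [0.422, -0.174, 0], [0, 0, 0]],
  [40, [0.422, -0.174, 0], [0, 0, 0]],
  [40, [0.422, -0.174, 0], [0, 0, 0]],
  [40, [0.422, -0.174, -0.1], [0, 0, 0]],
  [40, [0.422, -0.174, -0.22], [0, 0, 0]],
  [40, [0.422, -0.174, -0.34], [0, 0, 0]],
  [40, [0.422, -0.174, -0.46], [0, 0, 0]],
  [40, [0.422, -0.174, -0.56], [0, 0, 0]],
  [40, [0.422, -0.174, -0.63], [0, 0, 0]],
  [40, [0.422, -0.174, -0.678], [0, 0, 0]],
  [40, [0.422, -0.174, -0.678], [0, 0, 0]],
  [40, [0.422, -0.174, -0.678], [0, 0, 0]],
])

```text
time: 32.35
tool_pos: [0.6488, -0.0368, 0.0418]
tool_rot: [-0.0, 0.999, -0.054, -0.001]
contact_force: [1.0, -0.0, 0.5]
gripper_width: 0.465
grasp_force: 0.0
```

arm_command([
  [30, [0, 0, 0], [0, 0, 0]],
  [20, [0, 0, 0], [0, 0, 0]],
  [0, [0, 0, 0], [0, 0, 0]],
  [0, [0, 0, 0], [0, 0, 0]],
  [0, [0, 0, 0], [0, 0, 0]],
  [0, [0, 0, 0], [0, 0, 0]],
])

```text
time: 32.85
tool_pos: [0.651, -0.0385, 0.0451]
tool_rot: [0.0, 0.998, -0.055, 0.002]
contact_force: [-0.9, -0.8, 6.6]
gripper_width: 0.173
grasp_force: 60.1
```

arm_command([
  [0, [0, 0, 0], [0, 0, 0.07]],
  [0, [0, 0, 0], [0, 0, 0.14]],
  [0, [0, 0, 0], [0, 0, 0.21]],
  [0, [0, 0, 0], [0, 0, 0.28]],
  [0, [0, 0, 0], [0, 0, 0.35]],
  [0, [0, 0, 0], [0, 0, 0.42]],
  [0, [0, 0, 0], [0, 0, 0.49]],
  [0, [0, 0, 0], [0, 0, 0.56]],
  [0, [0, 0, 0], [0, 0, 0.63]],
  [0, [0, 0, 0], [0, 0, 0.7]],
  [0, [0, 0, 0], [0, 0, 0.77]],
  [0, [0, 0, 0], [0, 0, 0.8]],
])

```text
time: 33.85
tool_pos: [0.6497, -0.0364, 0.0451]
tool_rot: [-0.001, 0.839, 0.544, 0.001]
contact_force: [-5.4, 5.4, 10.1]
gripper_width: 0.172
grasp_force: 60.6
```

arm_command([
  [0, [0, 0, 0], [0, 0, 0.07]],
  [0, [0, 0, 0], [0, 0, 0.13]],
  [0, [0, 0, 0], [0, 0, 0.18]],
  [0, [0, 0, 0], [0, 0, 0.2]],
  [0, [0, 0, 0], [0, 0, 0.2]],
  [0, [0, 0, 0], [0, 0, 0.2]],
])

```text
time: 34.35
tool_pos: [0.6492, -0.0363, 0.0451]
tool_rot: [-0.001, 0.745, 0.667, 0.001]
contact_force: [-7.2, 5.9, 11.2]
gripper_width: 0.166
grasp_force: 60.7
```

arm_command([
  [45, [0, 0, 0], [0, 0, 0]],
  [45, [0, 0, 0], [0, 0, 0]],
  [45, [0, 0, 0], [0, 0, 0]],
  [45, [0, 0, 0.1], [0, 0, 0]],
  [45, [0, 0, 0.25], [0, 0, 0]],
  [45, [0, 0, 0.9], [0, 0, 0]],
  [45, [0, 0, 0.9], [0, 0, 0]],
  [45, [0, 0, 0.9], [0, 0, 0]],
  [45, [0, 0, 0.9], [0, 0, 0]],
  [45, [0, 0, 0.9], [0, 0, 0]],
  [45, [0, 0, 0.9], [0, 0, 0]],
])

```text
time: 35.27
tool_pos: [0.6525, -0.0388, 0.3229]
tool_rot: [0.006, 0.745, 0.667, 0.005]
contact_force: [0.5, -0.1, 1.2]
gripper_width: 0.529
grasp_force: 0.0
```

arm_command([
  [45, [-0.525, -1, 0], [0, 0, -0.953]],
  [45, [-0.525, -1, 0], [0, 0, -0.953]],
  [45, [-0.525, -1, 0], [0, 0, -0.953]],
  [45, [-0.525, -1, 0], [0, 0, -0.953]],
  [45, [-0.525, -1, 0], [0, 0, -0.953]],
  [45, [-0.525, -1, 0], [0, 0, -0.953]],
  [45, [-0.525, -1, 0], [0, 0, -0.953]],
  [45, [-0.525, -1, 0], [0, 0, -0.953]],
  [45, [-0.525, -1, 0], [0, 0, -0.953]],
  [45, [-0.525, -1, 0], [0, 0, -0.953]],
  [45, [-0.525, -1, 0], [0, 0, -0.953]],
  [45, [-0.525, -1, 0], [0, 0, -0.953]],
])

```text
time: 36.27
tool_pos: [0.4912, -0.3388, 0.3115]
tool_rot: [-0.0, 1.0, -0.022, -0.0]
contact_force: [0.2, 0.3, -0.8]
gripper_width: 0.529
grasp_force: 0.0
```

arm_command([
  [45, [0, -0.065, 0], [0, 0, 0]],
  [45, [0, -0.065, 0], [0, 0, 0]],
  [45, [0, -0.065, 0], [0, 0, 0]],
  [45, [0, -0.065, 0], [0, 0, 0]],
])

```text
time: 36.6
tool_pos: [0.4916, -0.3573, 0.3117]
tool_rot: [-0.0, 1.0, -0.018, -0.0]
contact_force: [0.3, 0.2, 1.0]
gripper_width: 0.53
grasp_force: 0.0
```

```bash
cat > cov.py <<'E'
from h import *; import sys
f=grab('wrist',sys.argv[1]+'.png');np.savez(sys.argv[1]+'.npz',**f);W=world(f);z=W[...,2];v,u=np.mgrid[:480,:640]
hsv=cv2.cvtColor(f['color'],cv2.COLOR_RGB2HSV)
zb=float(sys.argv[2]) if len(sys.argv)>2 else 0
m=biggest((hsv[...,2]<70)&(z>zb+.03)&(z<zb+.055)&(v<330));print('pull',rect(W[m]),np.median(z[m]),m.sum())
m=biggest((hsv[...,1]<80)&(hsv[...,2]>110)&(z>zb-.005)&(z<zb+.02)&(v<330));print('cover',rect(W[m]),np.median(z[m]),m.sum())
s=monitor.state();print(s['time'],s['tool_pos'],s['tool_rot'])
g=grab('top');W=world(g);z=W[...,2];hsv=cv2.cvtColor(g['color'],cv2.COLOR_RGB2HSV)
m=biggest((u>310)&(u<440)&(v>180)&(v<235)&(z>.09)&(z<.115));print('handle',rect(W[m]))
cv2.imwrite('pics/c7.png',np.vstack([cv2.resize(f['color'],(400,300)),cv2.resize(g['color'][130:400,160:560],(400,270))])[:,:,::-1])
E
python3 cov.py w5
```

```text
pull (array([642.1, -91.8]), array([ 4.1, 87.1]), 83.07) 0.042875644597582724 1444
cover (array([ 489.6, -360.3]), array([138.6, 303.9]), 88.0) 0.0035318449941850504 29149
36.65 [ 0.49171014 -0.35714342  0.31190702] [-2.74101802e-04  9.99839315e-01 -1.79235273e-02 -1.30964994e-04]
handle (array([649.1, -35.5]), array([16.4, 87.7]), -6.05)
```

View pics/c7.png

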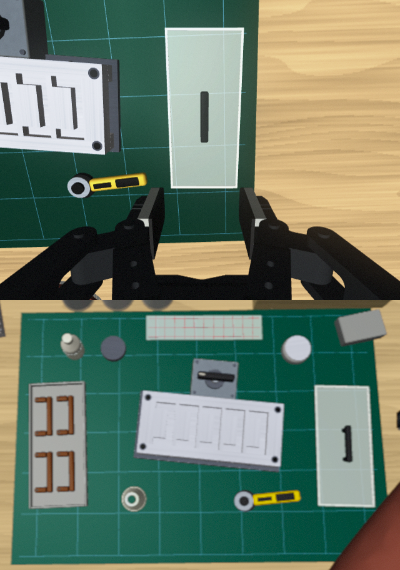

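Handle is back along the mould's y at crop (215,377), the cavities are empty, and the cover is untouched with its pull at wrist crop (204,117). I refine the pull position.

```bash
python3 - <<'E'
from h import *
f=dict(np.load('w5.npz'));W=world(f);z=W[...,2];v,u=np.mgrid[:480,:640]
hsv=cv2.cvtColor(f['color'],cv2.COLOR_RGB2HSV)
m=biggest((u>300)&(u<350)&(v>130)&(v<240)&(hsv[...,2]<75)&(z>.033)&(z<.05));print('pull',rect(W[m]),np.median(z[m]),m.sum())
g=dict(np.load('top0.npz'));
for n in ['side']:
    g=grab(n);W=world(g);z=W[...,2];h=cv2.cvtColor(g['color'],cv2.COLOR_RGB2HSV)
    m=biggest((u>405)&(u<460)&(v>130)&(v<170)&(h[...,2]<70)&(z>.034)&(z<.055));print('side',rect(W[m]),np.median(z[m]),m.sum())
f=dict(np.load('w2.npz'));W=world(f);z=W[...,2];hsv=cv2.cvtColor(f['color'],cv2.COLOR_RGB2HSV)
m=biggest((v>105)&(v<270)&(z>.054)&(z<.066)&(hsv[...,2]>150)&(hsv[...,1]<40));P=W[m]
a=np.deg2rad(-6.2);ex=np.array([np.cos(a),np.sin(a)]);ey=np.array([-ex[1],ex[0]]);d=P[:,:2]-[.5296,-.0238]
X=d@ex;Y=d@ey
k=np.abs(Y)>60;  # off the cam box
for nm,q in(('x',X[k]),('y',Y)): print(nm,np.percentile(q,[0,.3,99.7,100])*1000)
print(rect(P))
E
```

```text
pull (array([ 491.2, -360.2]), array([12.4, 88.6]), 88.25) 0.03930772021000616 959
side (array([ 488.6, -356.9]), array([22.6, 86.6]), 88.2) 0.0391752659892915 136Traceback (most recent call last):
  File "<stdin>", line 14, in <module>
    return _quantile_unchecked(
        a, q, axis, out, overwrite_input, method, keepdims, weights)
    return _ureduce(a,
                    func=_quantile_ureduce_func,
    ...<5 lines>...
                    overwrite_input=overwrite_input,
                    method=method)
    r = func(a, **kwargs)
    result = _quantile(arr,
                       quantiles=q,
    ...<2 lines>...
                       out=out,
                       weights=wgt)
    slices_having_nans = np.isnan(arr[-1, ...])
                                  ~~~^^^^^^^^^
IndexError: index -1 is out of bounds for axis 0 with size 0
```

arm_command([
  [40, [-0.004, -0.009, -0.13], [0, 0, 0]],
  [40, [-0.004, -0.009, -0.26], [0, 0, 0]],
  [40, [-0.004, -0.009, -0.39], [0, 0, 0]],
  [40, [-0.004, -0.009, -0.52], [0, 0, 0]],
  [40, [-0.004, -0.009, -0.65], [0, 0, 0]],
  [40, [-0.004, -0.009, -0.78], [0, 0, 0]],
  [40, [-0.004, -0.009, -0.86], [0, 0, 0]],
  [40, [-0.004, -0.009, -0.9], [0, 0, 0]],
  [40, [-0.004, -0.009, -0.9], [0, 0, 0]],
])

```text
time: 37.5
tool_pos: [0.4887, -0.3581, 0.0386]
tool_rot: [-0.002, 1.0, -0.018, -0.002]
contact_force: [-1.1, 0.3, -0.9]
gripper_width: 0.468
grasp_force: 0.0
```

arm_command([
  [40, [0, 0, -0.06], [0, 0, 0]],
  [40, [0, 0, -0.11], [0, 0, 0]],
  [40, [0, 0, -0.15], [0, 0, 0]],
  [40, [0, 0, -0.17], [0, 0, 0]],
  [40, [0, 0, -0.17], [0, 0, 0]],
  [40, [0, 0, -0.17], [0, 0, 0]],
  [30, [0, 0, -0.17], [0, 0, 0]],
  [0, [0, 0, -0.17], [0, 0, 0]],
  [0, [0, 0, -0.17], [0, 0, 0]],
  [0, [0, 0, -0.17], [0, 0, 0]],
  [0, [0, 0, -0.17], [0, 0, 0]],
  [0, [0, 0, -0.17], [0, 0, 0]],
])

```text
time: 38.5
tool_pos: [0.4914, -0.3611, -0.0072]
tool_rot: [0.001, 1.0, -0.018, 0.001]
contact_force: [-0.6, 1.5, 6.6]
gripper_width: 0.142
grasp_force: 61.2
```

arm_command([
  [0, [0, 0, 0.03], [0, 0, 0]],
  [0, [0, 0, 0.07], [0, 0, 0]],
  [0, [0, 0, 0.13], [0, 0, 0]],
  [0, [0, 0, 0.2], [0, 0, 0]],
  [0, [0, 0, 0.28], [0, 0, 0]],
  [0, [0, 0, 0.36], [0, 0, 0]],
  [0, [0, 0, 0.44], [0, 0, 0]],
  [0, [0, 0, 0.51], [0, 0, 0]],
  [0, [0, 0, 0.54], [0, 0, 0]],
  [0, [0, 0, 0.54], [0, 0, 0]],
])

```text
time: 39.33
tool_pos: [0.4919, -0.3614, 0.1569]
tool_rot: [0.002, 1.0, -0.018, 0.002]
contact_force: [0.1, -0.3, -1.3]
gripper_width: 0.135
grasp_force: 60.2
```

arm_command([
  [0, [0, 0.08, 0], [0, 0, 0.079]],
  [0, [0, 0.16, 0], [0, 0, 0.158]],
  [0, [0, 0.24, 0], [0, 0, 0.237]],
  [0, [0, 0.32, 0], [0, 0, 0.316]],
  [0, [0, 0.41, 0], [0, 0, 0.395]],
  [0, [0, 0.5, 0], [0, 0, 0.474]],
  [0, [0, 0.59, 0], [0, 0, 0.553]],
  [0, [0, 0.68, 0], [0, 0, 0.632]],
  [0, [0, 0.77, 0], [0, 0, 0.711]],
  [0, [0, 0.86, 0], [0, 0, 0.79]],
  [0, [0, 0.94, 0], [0, 0, 0.87]],
  [0, [0, 1, 0], [0, 0, 0.94]],
])

```text
time: 40.33
tool_pos: [0.489, -0.058, 0.1509]
tool_rot: [-0.002, 0.749, 0.662, -0.001]
contact_force: [-0.1, -0.2, -1.8]
gripper_width: 0.146
grasp_force: 60.1
```

arm_command([
  [0, [0.06, 0.06, 0], [0, 0, 0.013]],
  [0, [0.13, 0.123, 0], [0, 0, 0.013]],
  [0, [0.13, 0.123, 0], [0, 0, 0.013]],
  [0, [0.13, 0.123, 0], [0, 0, 0.013]],
  [0, [0.13, 0.123, 0], [0, 0, 0.013]],
  [0, [0.13, 0.123, 0], [0, 0, 0.013]],
])

```text
time: 40.83
tool_pos: [0.5285, -0.0237, 0.152]
tool_rot: [-0.001, 0.745, 0.667, -0.001]
contact_force: [-0.6, -0.0, -2.1]
gripper_width: 0.144
grasp_force: 60.1
```

```bash
python3 - <<'E'
from h import *
s=monitor.state();print(s['time'],s['tool_pos'],s['tool_rot'],s['gripper_width'],s['grasp_force'])
f=grab('wrist','w6.png');np.savez('w6.npz',**f);g=grab('top');np.savez('t7.npz',**g);h=grab('side')
cv2.imwrite('pics/c8.png',np.hstack([np.vstack([cv2.resize(f['color'],(400,300)),cv2.resize(g['color'][130:400,160:560],(400,270))]),np.vstack([cv2.resize(h['color'][60:360,180:580],(400,300)),np.zeros((270,400,3),np.uint8)])])[:,:,::-1])
E
```

```text
40.8333 [ 0.52849526 -0.02373548  0.15202521] [-0.00077119  0.74513153  0.66691667 -0.00074698] 0.1440102510956719 60.13367056846619
```

View pics/c8.png

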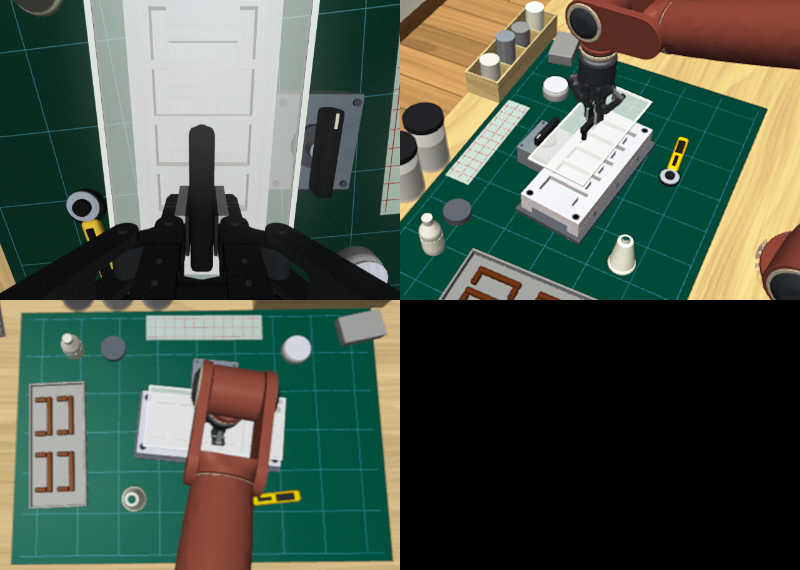

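```bash
cat > fit.py <<'E'
from h import *; import sys
def fit(f,zl,zh,O=(.5297,-.0233),a=-6.2):
    W=world(f);z=W[...,2];v,u=np.mgrid[:480,:640]
    m=(z>zl)&(z<zh);P=W[m];a=np.deg2rad(a);ex=np.array([np.cos(a),np.sin(a)]);ey=np.array([-ex[1],ex[0]])
    X=(P[:,:2]-O)@ex*1000;Y=(P[:,:2]-O)@ey*1000;print('z',np.median(P[:,2]),'Ymax',np.percentile(Y,[99.5,99.9,100]).round(1),len(P))
    r=[]
    for y0 in range(20,145,10):
        k=(np.abs(Y-y0)<5)&(np.abs(X)<85)
        if k.sum()>50: r.append((y0,*np.percentile(X[k],[.5,99.5]),np.ptp(X[k])))
    r=np.array(r);print(r.round(1));
    for c in(1,2): p=np.polyfit(r[:,0],r[:,c],1);print('edge slope deg',np.rad2deg(np.arctan(-p[0])).round(2),'at y0',p[1].round(2))
    print('centre x',r[:,1:3].mean().round(2))
if __name__=='__main__': fit(dict(np.load(sys.argv[1]+'.npz')),float(sys.argv[2]),float(sys.argv[3]))
E
python3 fit.py w6 .15 .175
```

```text
z 0.16277270306145836 Ymax [114.3 114.7 115.1] 111183
[[ 20.  -68.7  66.  136.7]
 [ 30.  -68.7  66.  136.7]
 [ 40.  -68.7  66.  136.5]
 [ 50.  -68.6  66.  136.5]
 [ 60.  -68.5  66.1 136.5]
 [ 70.  -68.7  66.1 136.9]
 [ 80.  -68.6  66.1 136.7]
 [ 90.  -68.5  66.1 136.7]
 [100.  -68.5  66.1 136.9]
 [110.  -68.5  66.1 137.1]]
edge slope deg -0.13 at y0 -68.75
edge slope deg -0.09 at y0 65.96
centre x -1.27
```

arm_command([
  [0, [0.004, 0.004, -0.06], [0, 0, 0]],
  [0, [0.004, 0.004, -0.12], [0, 0, 0]],
  [0, [0.004, 0.004, -0.18], [0, 0, 0]],
  [0, [0.004, 0.004, -0.23], [0, 0, 0]],
  [0, [0.004, 0.004, -0.27], [0, 0, 0]],
  [0, [0.004, 0.004, -0.295], [0, 0, 0]],
  [0, [0.004, 0.004, -0.31], [0, 0, 0]],
  [0, [0.004, 0.004, -0.32], [0, 0, 0]],
  [0, [0.004, 0.004, -0.325], [0, 0, 0]],
  [0, [0.004, 0.004, -0.33], [0, 0, 0]],
  [0, [0.004, 0.004, -0.33], [0, 0, 0]],
])

```text
time: 41.9
tool_pos: [0.5312, -0.0222, 0.0547]
tool_rot: [0.0, 0.745, 0.667, 0.0]
contact_force: [-0.8, -0.1, -2.5]
gripper_width: 0.142
grasp_force: 60.1
```

```bash
python3 - <<'E'
from h import *
np.savez('w7.npz',**grab('wrist'));print(monitor.state()['tool_pos'])
E
python3 fit.py w7 .0615 .08
```

```text
[ 0.53118703 -0.02220489  0.05479195]
z 0.06546773888901865 Ymax [116.1 116.5 117.4] 116985
[[ 20.  -66.3  68.5 136.4]
 [ 30.  -66.2  68.5 136.7]
 [ 40.  -66.3  68.6 137. ]
 [ 50.  -66.1  68.4 136.8]
 [ 60.  -66.2  68.5 136.9]
 [ 70.  -66.1  68.4 136.8]
 [ 80.  -66.1  68.4 140.2]
 [ 90.  -66.2  68.4 141.6]
 [100.  -66.1  68.6 146.3]
 [110.  -66.   68.5 138.9]
 [120.  -66.2  68.4 145.6]]
edge slope deg -0.08 at y0 -66.28
edge slope deg 0.02 at y0 68.49
centre x 1.15
```

arm_command([
  [0, [-0.004, 0, 0], [0, 0, 0]],
  [0, [-0.004, 0, -0.005], [0, 0, 0]],
  [0, [-0.004, 0, -0.01], [0, 0, 0]],
  [0, [-0.004, 0, -0.01], [0, 0, 0]],
  [0, [-0.004, 0, -0.01], [0, 0, 0]],
])

```text
time: 42.37
tool_pos: [0.53, -0.0222, 0.0528]
tool_rot: [0.0, 0.745, 0.667, 0.0]
contact_force: [-3.8, -0.5, 5.6]
gripper_width: 0.143
grasp_force: 61.1
```

```bash
python3 - <<'E'
from h import *
f=grab('wrist');np.savez('w8.npz',**f)
W=world(f);a=np.deg2rad(-6.2);ex=np.array([np.cos(a),np.sin(a)]);ey=np.array([-ex[1],ex[0]]);d=W[...,:2]-[.5297,-.0233]
X=d@ex*1000;Y=d@ey*1000;z=W[...,2]
for y0 in(65,80,95,110):
    k=(abs(Y-y0)<4)&(z>.05)&(abs(X)<85);print(y0,X[k].min().round(1),X[k].max().round(1))
E
python3 fit.py w8 .0615 .08|tail -3
```

```text
65 -75.7 75.1
80 -75.5 75.3
95 -75.3 75.7
110 -75.7 75.4
edge slope deg -0.04 at y0 -67.52
edge slope deg -0.02 at y0 67.23
centre x -0.11
```

Seated at 5.6 N, x centred within 0.2 mm and square. I release, back away and check y.

arm_command([
  [24, [0, 0, 0], [0, 0, 0]],
  [24, [0, 0, 0], [0, 0, 0]],
  [30, [0, 0, 0], [0, 0, 0]],
  [40, [0, 0, 0], [0, 0, 0]],
  [40, [0, 0, 0], [0, 0, 0]],
  [40, [0, 0, 0.05], [0, 0, 0]],
  [40, [0, 0, 0.12], [0, 0, 0]],
  [40, [0, 0, 0.3], [0, 0, 0]],
  [40, [0, 0, 0.5], [0, 0, 0]],
  [40, [0, 0, 0.9], [0, 0, 0]],
  [40, [0, 0, 0.9], [0, 0, 0]],
  [40, [0, 0, 0.9], [0, 0, 0]],
])

```text
time: 43.42
tool_pos: [0.5292, -0.0221, 0.2976]
tool_rot: [0.0, 0.745, 0.667, 0.0]
contact_force: [1.1, -1.3, -0.4]
gripper_width: 0.469
grasp_force: 0.0
```

arm_command([
  [40, [0, 0, 0.1], [0, 0, 0]],
  [40, [0, 0, 0.1], [0, 0, 0]],
  [40, [0, 0, 0.1], [0, 0, 0]],
  [40, [0, 0, 0.1], [0, 0, 0]],
])

```text
time: 43.75
tool_pos: [0.5292, -0.0221, 0.3244]
tool_rot: [-0.001, 0.745, 0.667, -0.0]
contact_force: [-0.8, -0.4, -0.3]
gripper_width: 0.471
grasp_force: 0.0
```

```bash
python3 - <<'E'
from h import *
f=grab('wrist','w9.png');np.savez('w9.npz',**f)
W=world(f);a=np.deg2rad(-6.2);ex=np.array([np.cos(a),np.sin(a)]);ey=np.array([-ex[1],ex[0]]);d=W[...,:2]-[.5297,-.0233]
X=d@ex*1000;Y=d@ey*1000;z=W[...,2]
for lo,hi in((.0500,.0605),(.0618,.072)):
    for x0 in(-50,-30,30,50):
        k=(abs(X-x0)<5)&(z>(.05))&(abs(Y)<185) if lo<.06 else (abs(X-x0)<5)&(z>lo)&(z<hi)&(abs(Y)<165)
        print(lo,x0,np.percentile(Y[k],[.3,99.7]).round(1))
print(monitor.state()['tool_pos'])
E
```

```text
0.05 -50 [-164.4  166.5]
0.05 -30 [-166.9  168.1]
0.05 30 [-167.2  168. ]
0.05 50 [-164.5  166.6]
0.0618 -50 [-146.5  151.8]
0.0618 -30 [-146.8  151.5]
0.0618 30 [-146.7  151.4]
0.0618 50 [-146.6  151.5]
[ 0.52882759 -0.02200458  0.32332579]
```

View pics/w9.png

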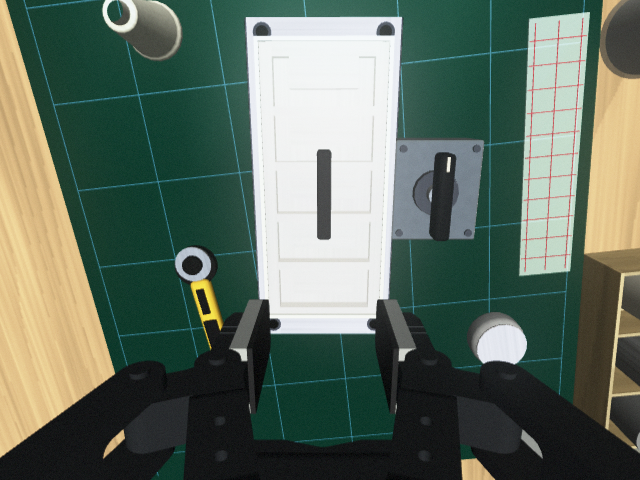

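The cover lies square on the mould face, with even margins and all cavities beneath it: its corners are near (255,38), (395,38), (383,318), (268,318). It sits about 2 mm off in y, while the cavity margin is 14 mm. A last check of the tray, then I hand in.

```bash
python3 tr.py t9; python3 - <<'E'
from h import *
print(monitor.state()['contact_force'])
E
```

```text
tray (array([503.9, 352.6]), array([140. , 318.2]), -87.98) 5639
rim (array([501.8, 352.6]), array([140. , 310.4]), -87.98) 1108
[-0.23561578 -0.57673007 -0.32857664]Traceback (most recent call last):
  File "tr.py", line 11, in <module>
    tray()
    ~~~~^^
  File "tr.py", line 9, in tray
    m=biggest((u>440)&(u<600)&(v>170)&(v<380)&(hsv[...,2]<60)&(z>.034)&(z<.06));print('pull',rect(W[m]))
  File "h.py", line 23, in biggest
    return l==1+np.argmax(s[1:,4])
                ~~~~~~~~~^^^^^^^^^
    return _wrapfunc(a, 'argmax', axis=axis, out=out, **kwds)
    return bound(*args, **kwds)
ValueError: attempt to get argmax of an empty sequence
```

```bash
python3 - <<'E'
from h import *
g=grab('top');parts(g,world(g),0,.1)
P=world(g);m=(P[...,0]>.3)
print(manip.job_done())
E
```

```text
part [206. 246.] (array([570.4, 389.1]), array([40.3, 96.6]), -87.89) 0.0201 279
 part [227. 245.] (array([572.4, 335.5]), array([39. , 96.4]), -87.94) 0.0203 248
 part [213. 299.] (array([439.4, 368.3]), array([ 84.8, 103.5]), -84.76) 0.0203 558
the job is handed in; nothing more can be done
None
```

I handed the job in: all four bag handles are in the tray, the ejector handle is back at its stop, and the cover is on the mould, square and about 2 mm off-centre along y. One uncertainty remains: in the last top image two of the handles showed as one joined blob, at the height of flat parts. One was probably nudged against the other, but I handed in without looking closer.

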